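# Draw out the drip tray under the cell stack with the pull hook

## Robot

A 7-joint arm with a two-finger parallel gripper is mounted at the origin on the work surface. World frame = base frame: x ahead of the robot, y to its left, z up, the work surface at z = 0. Lengths are in m, angles in rad, forces in N, time in s.
With the tool pointing down it reaches from about 0.4 to 0.85 m from the base axis. Payload 4.5 kg.
Tool frame: the origin (TCP) lies midway between the tips of the shut fingers; the grasp point (between the pads) lies 19 mm behind it (r.hold_point_z is the distance from the TCP to the grasp point, in m); z points along the fingers, y is the direction in which the jaws open and shut (so a half turn about z gives the same grasp; the last joint's range is limited). The gripper opens to 88 mm and grips with 3 to 60 N. Pads are 18 mm wide; open, the fingers measure 123 mm over their backs; the gripper's body (75 mm by 187 mm) begins 45 mm behind the grasp point.
Start: joints at [0.034, 0.689, -0.195, 1.565, 0.157, 0.902, -0.215], TCP at [0.625, 0, 0.199] pointing down, gripper open.
Joint ranges: [-3.01, 3.01], [-0.46, 2.08], [-1.47, 1.51], [0.13, 2.56], [-1, 4.14], [0.04, 2.09], [-2.66, 2.66]. Speed limits (rad/s): [2.57, 2.57, 3.14, 3.14, 3.14, 3.14, 3.14].

## Interface

Orientations are given as a unit quaternion [x, y, z, w].
In Python, from plant import r gives the robot as it stands. The module is installed in compiled form; this text tells all that it offers.
- The arm moves only by the tool move_arm, never from a script. Its arguments are lists of equal length, an entry for each row: "turn": the turn, a rotation vector about the tool's x, y, z in units of 2 pi rad (1.0 is 2 pi rad), a list of three; "dp": the shift along the tool's x, y, z in units of 2.5 cm (1.0 is 2.5 cm), a list of three; "jaw": the closure, from -1 (fully open) to 1 (shut), so that 0 is half open. In form: {"turn": [[wx, wy, wz], ...], "dp": [[x, y, z], ...], "jaw": [jaw, ...]}. A call has 1 to 10 rows; each row shifts and turns the commanded pose from where the row before left it, along the tool's axes as they then stand; what a row does not reach is not made up. A row lasts 1/12 s, in which the tool goes at most 41.7 mm and 7.16 degrees, less where a joint would pass 70% of its speed; a pose out of reach is approached as far as the arm can. A call with a number of a shift or a turn outside -1 to 1 is refused whole. A call with a gripper value outside its range is refused whole. The fingers move at their own pace and stop on an object; "newtons" is the grip in N (left out, the last holds). Time passes only in rows, so rows that do not move let the fingers close. It gives the time, the measured TCP pose, the force and the opening at its end, in the units of the state.
- r.get_state(): the state, without advancing time (a new reading comes with each control period).
- r.snapshot(name): name is "scene" or "side" or "wrist"; returns a dict with "frame" (480x640x3 uint8, blue, green, red), "mtx" (3x3 intrinsics, pixels), "k1" (the pictures are not rectified: a ray, as slopes to the right and down, at radius r is drawn at 1 + k1 r^2 times it, then the intrinsics apply), "origin" and "orientation" of the camera in the world; the wrist camera has in their place "tool_from_camera" (4x4, takes a point from camera to tool coordinates, whose origin is the TCP and whose axes are the flange's). Camera axes: x right, y up, looking along -z (the intrinsics and any distortion apply to the point x, -y, -z); pixel columns grow to the right and rows downward; lengths in m; the calibration is good to about 2 mm. A picture is of the moment at which its call begins: read the wrist's pose just before it. There is no depth.
- r.finish_job(): hands the job in, once; it reports no verdict.
The state is a dict: "clock": time; "q": joint angles; "qd": joint speeds; "joint_torque": joint torques, N m; "tool_pos": TCP position; "eef_rot": TCP orientation; "contact_force": force on the tool from outside, world axes, zero at the start; "moment": the same for the moment, N m; "opening": opening from 0.0 (shut) to 1.0 (fully open).
Only numpy, scipy, OpenCV 4.12 (cv2) and the standard library are available. Lean on these libraries where they do the work, as an engineer would, in place of code of your own. Each camera call takes 0.05 s, during which the arm holds its last target.

## Task

Take the pull hook from its rest, drop its prong into the finger hole of the drip tray under the electrolysis cell stack and draw the tray out past its catch, gently, until you feel it come up firmly against its end stop. Then unhook, leave the tray out and lay the hook back in its rest as it lay before. The stack is live: keep the gripper itself off stack and tray, never haul on the tray (25 N bends it), and do not disturb the other things on the bench.

Things in the scene. Friction and masses are not known exactly. Their poses are not given: they have to be found in the camera images.
- hook_grip (a point): Centre of the black handle of the loose pull hook (120 g): a flat-sided bar 100 mm long (x), 22 wide (y), 24 high (z), to be grasped across y. From its +x end an 8 mm steel rod runs on along the axis to x = 122 mm and bends down into the prong, from (122, 0, 0) to the tip at (116, 0, -38) mm. Axes: x towards the prong, z up.
- hook_tip (a point): Lowest point of the hook's prong (8 mm diameter, rounded end), at (116, 0, -38) mm from hook_grip in the hook's axes; same axes as hook_grip. The prong leans slightly back so that it holds under the tab when pulled.
- rest_seat (a point): Where hook_grip is while the hook lies in its rest, 65 mm above the bench; axes as the hook lying there. The fixed white rest: base plate 8 mm thick, a post 36 mm behind the seat holds the handle in a U notch 28 mm wide (top 75 mm high), a post 75 mm ahead holds the rod in an upward V (top 84 mm high). Between them the handle is free for fingers down to the base plate.
- stand: Fixed stand with the cell stack. Origin on the bench under the middle of its front edge; x points from the front (the tray's side) to the back, z up. Base plate 250 x 250 mm (x 0 to 250), top 74 mm above the bench; on it, about x = 125 mm, the round stack, 200 mm in diameter, with 12 spring columns, 208 mm high in all. A brass terminal tab stands at y = 37 to 87 mm, from x = 4 mm.
- tray_hole (a point): Centre of the finger hole, on the upper face of the tray's level front tab, 45 mm above the bench. Hole 22 mm in diameter; tab 5 mm thick, 56 mm wide, ending 26 mm in front of the hole; the tray's front wall (170 mm wide, top 54 mm above the bench) is 24 mm behind it. Free below the tab down to the bench. Axes as the stand's: the tray draws out along -x.
- tray (a joint): How far the drip tray is drawn out (m): 0 home (as at the start), growing outward. A ball catch holds it home: it takes about 8 to 12 N to get out and lets go within 8 mm; then the tray slides with about 3 N and stays where left. The firm end stop, unseen under the base plate, is set differently each time, at 52 to 97 mm: it can only be felt. Over 25 N bends the tray.
- runners: The two steel runners fixed under the stand's base plate, which carry the tray, its ball catch and its end stop. Origin and axes as the stand's; this pose says nothing of where the stop is set.
- washer_box_mid (a point): Bystander: open grey plastic box, 120 x 90 x 45 mm; point near its centre, 20 mm above its underside.
- wash_bottle_mid (a point): Bystander: white plastic bottle, 64 mm in diameter, 150 mm high, upright; point at half height.
- spanner_grip (a point): Bystander: steel spanner 170 mm long lying flat; point on its handle, x along it.
- spare_spring_mid (a point): Bystander: spare column of spring washers, 26 mm in diameter, 67 mm high, upright; point on its axis, 24 mm up.
Mind the look-alikes: they are no part of the job. There is more than one size of the part that bears hook_grip; the job needs the middle-sized.

How it is judged:
On the way, in this order (a step that is already met when the one before it is completed fails the run):
1. the prong of the hook is down through the finger hole of the tray, which is still home (z of hook_tip in the frame of tray_hole below -0.01 m and horizontal distance between hook_tip and tray_hole below 0.016 m and value of joint tray below 0.012 m), for 0.1 s.
2. the tray, drawn by the hook in its hole, presses against its end stop (value of joint tray above 0.045 m and z of hook_tip in the frame of tray_hole below -0.006 m and contact force between hook and tray above 0.5 N and contact force between tray and runners above 1.5 N), for 0.1 s.
At the end, for the whole second after the job is handed in: The tray has been drawn by the hook against its end stop and is still out by more than 45 mm; the hook lies still in its rest: handle centre within 12 mm of its seat, its axis within 0.12 rad of the seat's, prong down within 0.15 rad (value of joint tray above 0.045 m and distance between hook_grip and rest_seat below 0.012 m and angle between the x axis of hook_grip and the x axis of rest_seat, either way round below 0.12 rad and angle between hook_grip's own z axis and vertical below 0.15 rad and linear speed of hook below 0.02 m/s); the robot touches nothing.
It fails at once if the hook loads the tray with more than 25 N (contact force between hook and tray above 25 N).
It fails at once if the gripper or arm touches the tray or the live stack and its stand (contact force between any of the fingers, the arm and stand above 1 N).
It fails at once if a bystander (box, bottle, spanner, spare springs) is shifted by more than 30 mm (distance of any of washer_box_mid, wash_bottle_mid, spanner_grip, spare_spring_mid from where it was at the start of the episode above 0.03 m).
It also fails if it takes over 67 s, if anything falls off the work surface, if the arm or the gripper's body presses on something with over 40 N, if the wrist force passes 120 N, or if a joint passes its speed limit or range.

## Working session

There is one attempt and no reset: what is moved stays moved. The work goes in short steps, Python scripts to look and compute and a tool call to move; the robot and the scene stay as the last step left them, time stands still between calls to the robot, and variables do not carry over. Pictures are saved under pics/ and viewed, and the job is handed in when it is done.

Besides the shell and the picture viewer there is one more tool, called as name(argument=value, ...) on one line, values as JSON. move_arm: Moves the arm, as the interface text tells. Shifts and turns lie within -1 to 1; 1 stands for 2.5 cm of shift or 2 pi rad of turn. Its arguments: {"type":"object","properties":{"turn":{"type":"array","items":{"type":"array","items":{"type":"number","minimum":-1,"maximum":1}}},"dp":{"type":"array","items":{"type":"array","items":{"type":"number","minimum":-1,"maximum":1}}},"jaw":{"type":"array","items":{"type":"number"}},"newtons":{"type":"number"}},"required":["turn","dp","jaw"]}

```bash
mkdir -p pics; ls; python3 - <<'E'
from plant import r
import cv2, numpy as np
np.set_printoptions(precision=4,suppress=True)
s=r.get_state(); print(s, r.hold_point_z)
for n in ["scene","side","wrist"]:
    d=r.snapshot(n); cv2.imwrite(f"pics/{n}0.png",d["frame"])
    print(n,{k:v for k,v in d.items() if k!="frame"})
    import pickle; pickle.dump((s,d),open(f"{n}0.pkl","wb"))
E
```

```text
pics
{'clock': 0.0, 'q': array([ 0.0338,  0.6899, -0.1945,  1.5663,  0.1573,  0.9025, -0.2151]), 'qd': array([ 0.0011, -0.0004, -0.0004,  0.0011,  0.0011, -0.0005,  0.0004]), 'joint_torque': array([  0.0003, -52.7572,  -1.2669, -15.3434,  -0.0526,   0.0066,
         0.0002]), 'tool_pos': array([ 0.6243, -0.0001,  0.1984]), 'eef_rot': array([ 0.7071,  0.7071, -0.0007, -0.0006]), 'contact_force': array([-0.4046,  0.4397, -0.3766]), 'moment': array([-0.0324, -0.0152,  0.0503]), 'opening': 0.9967636208063305} 0.0187
scene {'mtx': array([[551.7546,   0.    , 320.7932],
       [  0.    , 551.7546, 238.2906],
       [  0.    ,   0.    ,   1.    ]]), 'k1': -0.016737353107599055, 'origin': array([ 1.1346, -0.0338,  1.0228]), 'orientation': array([0.2286, 0.2144, 0.6462, 0.6959])}
side {'mtx': array([[503.3676,   0.    , 314.6881],
       [  0.    , 503.3676, 241.4219],
       [  0.    ,   0.    ,   1.    ]]), 'k1': -0.05509939498887395, 'origin': array([-0.1223, -0.8408,  0.6274]), 'orientation': array([ 0.4841, -0.1437, -0.2369,  0.83  ])}
wrist {'mtx': array([[346.1696,   0.    , 319.3453],
       [  0.    , 346.1696, 233.4919],
       [  0.    ,   0.    ,   1.    ]]), 'k1': -0.024283592608060404, 'tool_from_camera': array([[ 0.0003,  0.9669,  0.2551,  0.065 ],
       [ 1.    ,  0.    , -0.0012,  0.0001],
       [-0.0011,  0.2551, -0.9669, -0.1845],
       [ 0.    ,  0.    ,  0.    ,  1.    ]])}
```

View pics/scene0.png

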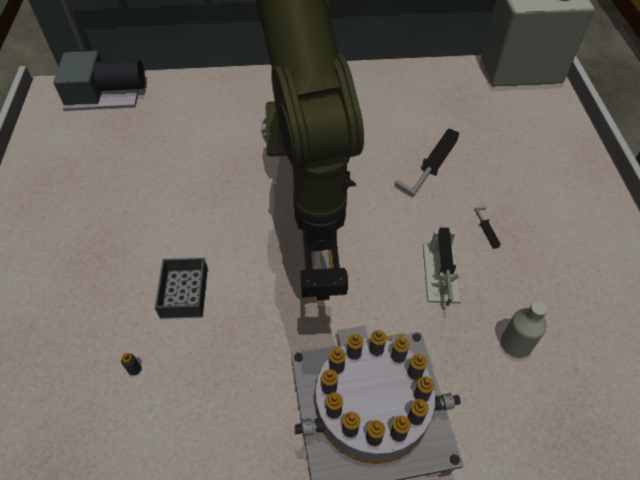

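View pics/side0.png

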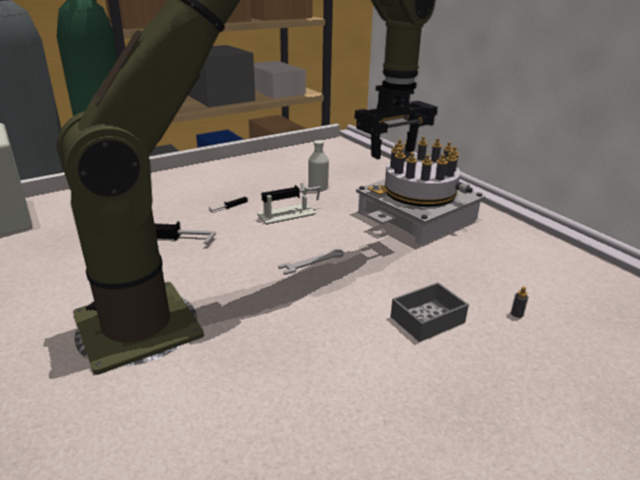

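View pics/wrist0.png

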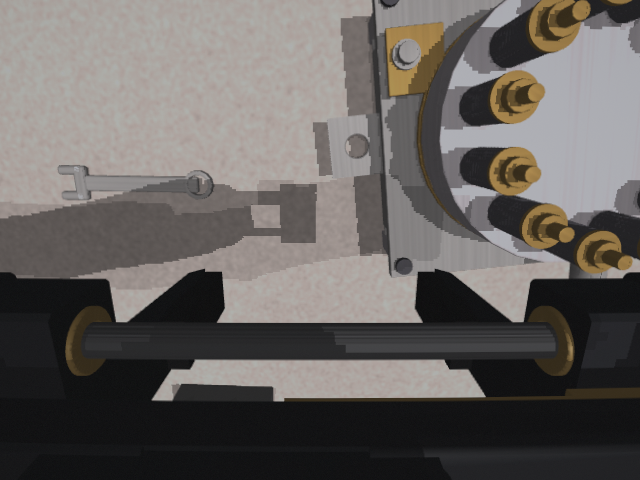

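Three black-handled hooks are in the scene view: the largest lies on the bench around (430,162), one is in the white rest around (446,262), and the smallest lies on the bench around (487,228). The rest holds the likely one. I'll enlarge and measure it.

```bash
cat > h.py <<'E'
import numpy as np, cv2, pickle
from scipy.spatial.transform import Rotation as R
np.set_printoptions(precision=4,suppress=True)
def pose(s,d):
    if "origin" in d: return R.from_quat(d["orientation"]).as_matrix(), np.array(d["origin"])
    T=np.eye(4);T[:3,:3]=R.from_quat(s["eef_rot"]).as_matrix();T[:3,3]=s["tool_pos"]
    M=T@d["tool_from_camera"]; return M[:3,:3],M[:3,3]
def dist(d): return np.array([d["k1"],0,0,0,0],float)
def rays(s,d,px):
    Rm,o=pose(s,d)
    u=cv2.undistortPoints(np.array(px,float).reshape(-1,1,2),d["mtx"],dist(d)).reshape(-1,2)
    v=np.c_[u[:,0],-u[:,1],-np.ones(len(u))]@Rm.T
    return o,v/np.linalg.norm(v,axis=1)[:,None]
def onz(s,d,px,z):
    o,v=rays(s,d,px); t=(z-o[2])/v[:,2]; return o+v*t[:,None]
def proj(s,d,P):
    Rm,o=pose(s,d); c=(np.array(P,float).reshape(-1,3)-o)@Rm
    c=c*np.array([1,-1,-1]); return cv2.projectPoints(c,np.zeros(3),np.zeros(3),d["mtx"],dist(d))[0].reshape(-1,2)
def tri(vs):
    A=np.zeros((3,3));b=np.zeros(3)
    for o,v in vs:
        v=np.ravel(v);P=np.eye(3)-np.outer(v,v);A+=P;b+=P@o
    return np.linalg.solve(A,b)
def load(n): return pickle.load(open(n+".pkl","rb"))
def snap(n,tag):
    from plant import r
    s=r.get_state();d=r.snapshot(n);cv2.imwrite(f"pics/{n}{tag}.png",d["frame"]);pickle.dump((s,d),open(f"{n}{tag}.pkl","wb"));return s,d
E
python3 - <<'E'
from h import *
s,d=load("scene0"); f=d["frame"]
a=cv2.resize(f[110:320,370:520],None,fx=3.8,fy=2.85*1,interpolation=cv2.INTER_CUBIC); 
a=cv2.resize(f[110:320,380:530],None,fx=2.8,fy=2.8,interpolation=cv2.INTER_CUBIC)
cv2.imwrite("pics/c1.png",a)
s,d=load("side0"); f=d["frame"]
a=cv2.resize(f[140:260,140:440],None,fx=2.6,fy=2.6,interpolation=cv2.INTER_CUBIC); cv2.imwrite("pics/c2.png",a)
s,d=load("scene0"); f=d["frame"]
g=cv2.cvtColor(f,cv2.COLOR_BGR2GRAY)
m=(g<55).astype(np.uint8)
n,l,st,c=cv2.connectedComponentsWithStats(m)
for i in range(1,n):
    if st[i,4]>40 and c[i][0]>380 and c[i][1]>100:
        cnt=np.argwhere(l==i)[:,::-1].astype(np.float32); (cc,wh,an)=cv2.minAreaRect(cnt); bx=cv2.boxPoints((cc,wh,an))
        for z in (0.012,0.077):
            P=onz(s,d,bx,z); print(i,st[i],cc,z,np.linalg.norm(P[0]-P[1]),np.linalg.norm(P[1]-P[2]),P.mean(0)[:2])
E
```

```text
6 [ 567   63   73  146 1784] (606.5302124023438, 134.67112731933594) 0.012 0.0526998449274912 0.5537821897405673 [0.0725 0.8009]
6 [ 567   63   73  146 1784] (606.5302124023438, 134.67112731933594) 0.077 0.04931081619800171 0.5181694900543988 [0.1408 0.7472]
24 [422 129  37  46 688] (439.5567626953125, 150.73135375976562) 0.012 0.18091426248685522 0.05130688234693751 [0.1272 0.346 ]
24 [422 129  37  46 688] (439.5567626953125, 150.73135375976562) 0.077 0.16928000371463398 0.04800743244279552 [0.192  0.3216]
26 [480 220  20  28 253] (489.4000244140625, 233.30001831054688) 0.012 0.025211039943525613 0.08287978778443228 [0.4017 0.4049]
26 [480 220  20  28 253] (489.4000244140625, 233.30001831054688) 0.077 0.023589764989368444 0.07754994322261442 [0.4489 0.3767]
27 [435 228  21  46 577] (443.9561767578125, 250.81936645507812) 0.012 0.040887519213462044 0.12613731757105523 [0.4414 0.2909]
27 [435 228  21  46 577] (443.9561767578125, 250.81936645507812) 0.077 0.038258119117833014 0.11802566195428404 [0.4859 0.27  ]
53 [526 308   7  10  44] (529.5000610351562, 313.0000305175781) 0.012 0.019
[... 1932 characters left out ...]
16 144] (414.5711975097656, 417.6536865234375) 0.012 0.022941439306275242 0.028907291284062733 [0.8101 0.16  ]
95 [408 409  17  16 144] (414.5711975097656, 417.6536865234375) 0.077 0.021466118135752263 0.027048317300587103 [0.8309 0.1475]
103 [391 425  16  16 129] (396.5538635253906, 434.03076171875) 0.012 0.020813994471539803 0.029562676841368853 [0.8371 0.1223]
103 [391 425  16  16 129] (396.5538635253906, 434.03076171875) 0.077 0.019475485310145875 0.02766155623515343 [0.8562 0.1123]
112 [450 455   9  10  74] (454.0, 459.5) 0.012 0.014169469171827419 0.015440927055183113 [0.8889 0.2165]
112 [450 455   9  10  74] (454.0, 459.5) 0.077 0.01325825703883143 0.014447949837281085 [0.9047 0.2004]
```

View pics/c1.png

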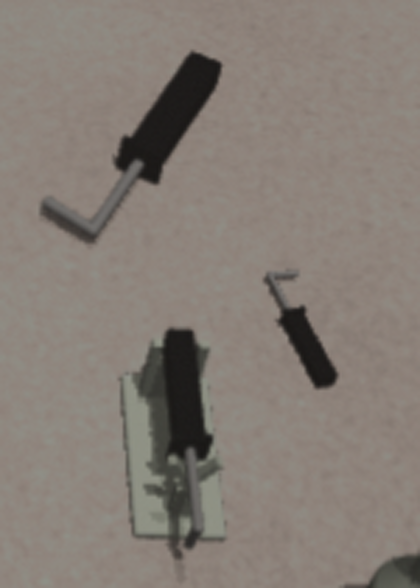

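View pics/c2.png

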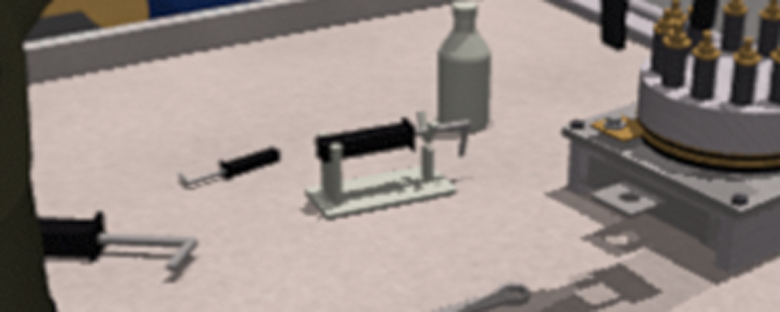

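The hook in the rest fits: its size is the middle one, its prong is down, and it points towards the stack (+x). Next I'll take a rough measurement of hole and stand from the wrist view, and move over the hook.

```bash
python3 - <<'E'
from h import *
s,d=load("wrist0")
print("hole",onz(s,d,[[357,146]],0.045))
print("tab corners",onz(s,d,[[328,120],[334,178],[366,117],[371,176]],0.045))
print("bolts on plate",onz(s,d,[[390,0],[404,266]],0.076))
print("plate edge",onz(s,d,[[374,0],[390,275]],0.074))
print("spanner",onz(s,d,[[75,182],[200,183]],0.005))
s,d=load("scene0")
print("bottle cap",onz(s,d,[[538,309]],0.15))
print("hook ends top",onz(s,d,[[444,230],[447,270]],0.077),onz(s,d,[[447,270],[450,300]],0.065))
E
```

```text
hole [[0.6603 0.0616 0.045 ]]
tab corners [[0.6326 0.0851 0.045 ]
 [0.6388 0.0314 0.045 ]
 [0.6679 0.0878 0.045 ]
 [0.6746 0.0333 0.045 ]]
bolts on plate [[ 0.6801  0.1739  0.076 ]
 [ 0.7043 -0.0477  0.076 ]]
plate edge [[ 0.6678  0.1745  0.074 ]
 [ 0.692  -0.0575  0.074 ]]
spanner [[0.3556 0.0237 0.005 ]
 [0.4943 0.0221 0.005 ]]
bottle cap [[0.677  0.3892 0.15  ]]
hook ends top [[0.4334 0.2812 0.077 ]
 [0.5356 0.2662 0.077 ]] [[0.528  0.27   0.065 ]
 [0.599  0.2611 0.065 ]]
```

move_arm(turn=[[0,0,0.019],[0,0,0.019],[0,0,0.019],[0,0,0.019],[0,0,0.019],[0,0,0.019],[0,0,0.019],[0,0,0.019],[0,0,0.019],[0,0,0.019]], dp=[[0.9,-0.5,0],[0.9,-0.5,0],[0.9,-0.5,0],[0.9,-0.5,0],[0.9,-0.5,0],[0.5,-0.5,0],[0.5,-0.5,0],[0.2,-0.5,0],[0,-0.5,0],[0,-0.5,0]], jaw=[-1,-1,-1,-1,-1,-1,-1,-1,-1,-1])

```text
clock: 0.98
tool_pos: [0.5683, 0.1919, 0.1989]
eef_rot: [0.983, 0.185, -0.0, 0.0]
contact_force: [-1.0, 0.2, -0.4]
opening: 1.003
```

move_arm(turn=[[0,0,0.016],[0,0,0.016],[0,0,0.016],[0,0,0.016],[0,0,0.016],[0,0,0],[0,0,0],[0,0,0],[0,0,0],[0,0,0]], dp=[[0,0,0],[0,0,0],[0,0,0],[0,0,0],[0,0,0],[-0.75,-0.54,0],[-0.75,-0.54,0],[-0.75,-0.54,0],[-0.75,-0.54,0],[-0.75,-0.54,0]], jaw=[-1,-1,-1,-1,-1,-1,-1,-1,-1,-1])

```text
clock: 1.82
tool_pos: [0.4833, 0.2706, 0.199]
eef_rot: [0.998, -0.063, -0.0, 0.0]
contact_force: [0.4, 0.4, -0.5]
opening: 0.999
```

```bash
python3 - <<'E'
from h import *
s,d=snap("wrist","1"); print(s["clock"],s["tool_pos"],s["eef_rot"],s["q"])
E
```

```text
1.8167 [0.4833 0.2706 0.199 ] [ 0.998  -0.0627 -0.0003  0.0001] [-0.7985  0.6177  0.3435  1.7997 -0.2833  0.7733 -2.0057]
```

View pics/wrist1.png

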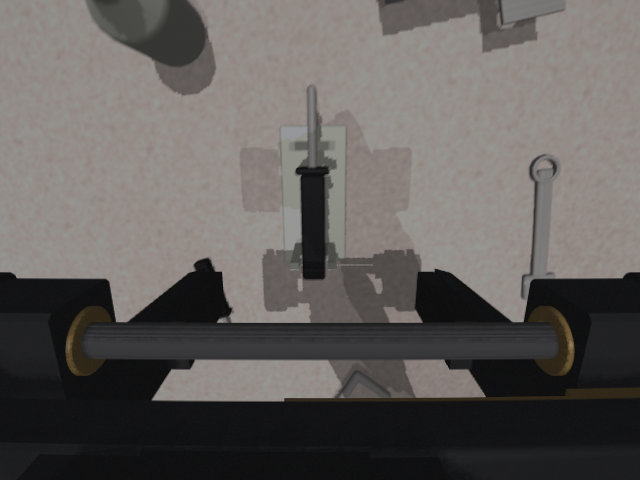

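The hook's handle runs from (314,277) to the collar at (313,170), and the rod ends at about (311,88). The rest plate is below it, the spanner is on the right and the bottle at top left.

```bash
python3 - <<'E'
from h import *
s,d=load("wrist1"); f=d["frame"]; g=cv2.cvtColor(f,cv2.COLOR_BGR2GRAY)
for y in range(172,276,12):
    x=np.where(g[y,285:345]<45)[0]+285; print(y,x.min(),x.max(),len(x))
for x in (308,313,318): 
    yy=np.where(g[150:300,x]<45)[0]+150; print(x,yy.min(),yy.max())
# handle rows: centre line
c=[[ (np.where(g[y,295:330]<45)[0]+295).mean(), y] for y in range(178,262)]
P=onz(s,d,c,0.077); vx,vy,x0,y0=cv2.fitLine(P[:,:2].astype(np.float32),cv2.DIST_L2,0,.01,.01).ravel(); print("yaw",np.arctan(vy/vx),x0,y0)
print(onz(s,d,[[312.5,168],[312.5,174],[313,270],[313,277]],0.077))
print("rod end",onz(s,d,[[311,86],[311,90]],0.065))
print("plate corners z8",onz(s,d,[[281,127],[347,127],[281,265],[347,265]],0.008))
print("tool yaw",2*np.arctan2(s["eef_rot"][1],s["eef_rot"][0]))
a=cv2.resize(f[70:300,230:400],None,fx=2.6,fy=2.6,interpolation=cv2.INTER_CUBIC);cv2.imwrite("pics/c3.png",a)
# same feature in scene: collar and back end triangulate
s2,d2=load("scene0")
print(proj(s2,d2,onz(s,d,[[312.5,174],[313,270]],0.077)))
E
```

```text
172 297 327 31
184 301 323 23
196 301 324 24
208 302 324 23
220 302 324 23
232 302 324 23
244 302 324 23
256 303 324 22
268 303 324 22
308 168 278
313 168 278
318 167 278
yaw -0.11203599 0.48155794 0.27650157
[[0.5276 0.2708 0.077 ]
 [0.5225 0.2715 0.077 ]
 [0.4337 0.2826 0.077 ]
 [0.4267 0.2835 0.077 ]]
rod end [[0.5959 0.2634 0.065 ]
 [0.5927 0.2638 0.065 ]]
plate corners z8 [[0.5688 0.2998 0.008 ]
 [0.5602 0.2317 0.008 ]
 [0.4185 0.3229 0.008 ]
 [0.4091 0.2477 0.008 ]]
tool yaw -0.12554650597779038
[[448.1943 264.5091]
 [444.664  230.0507]]
```

View pics/c3.png

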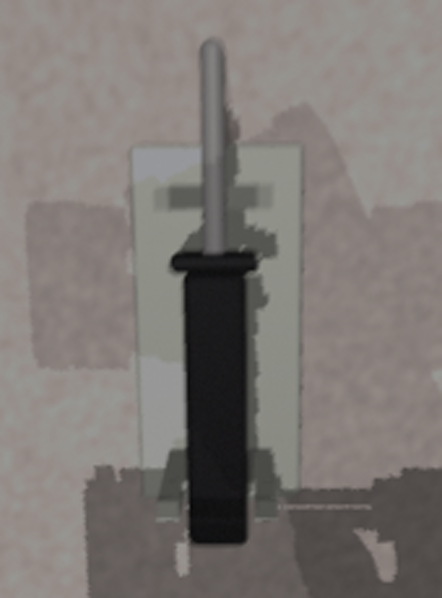

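move_arm(turn=[[0,0,-0.002],[0,0,0],[0,0,0],[0,0,0],[0,0,0],[0,0,0],[0,0,0],[0,0,0],[0,0,0],[0,0,0]], dp=[[-0.14,-0.11,0.3],[-0.14,-0.11,0.7],[0,0,0.8],[0,0,0.8],[0,0,0.8],[0,0,0.8],[0,0,0.7],[0,0,0.6],[0,0,0.4],[0,0,0.2]], jaw=[-1,-1,-1,-1,-1,-1,-1,-1,-1,-1], newtons=55)

```text
clock: 2.7
tool_pos: [0.4778, 0.2751, 0.0451]
eef_rot: [0.998, -0.057, -0.001, 0.001]
contact_force: [0.6, 0.2, 0.1]
opening: 0.995
```

```bash
python3 - <<'E'
from h import *
s,d=snap("wrist","2"); print(s["clock"],s["tool_pos"],s["eef_rot"],s["contact_force"])
snap("side","2")
E
```

```text
2.7 [0.4778 0.2751 0.0451] [ 0.9984 -0.0568 -0.0008  0.0008] [0.5704 0.1747 0.1059]
```

View pics/wrist2.png

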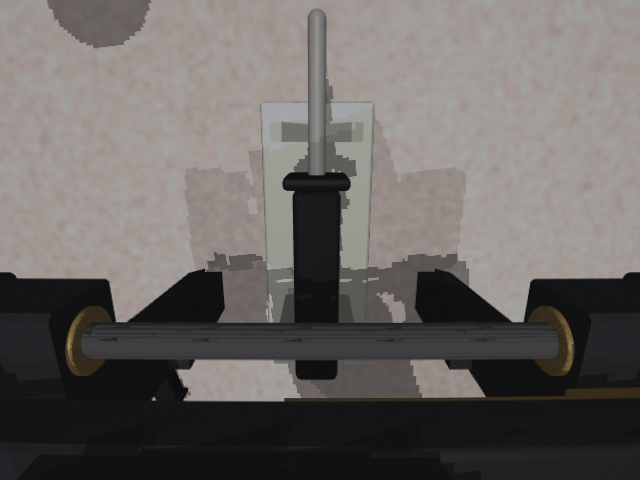

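View pics/side2.png

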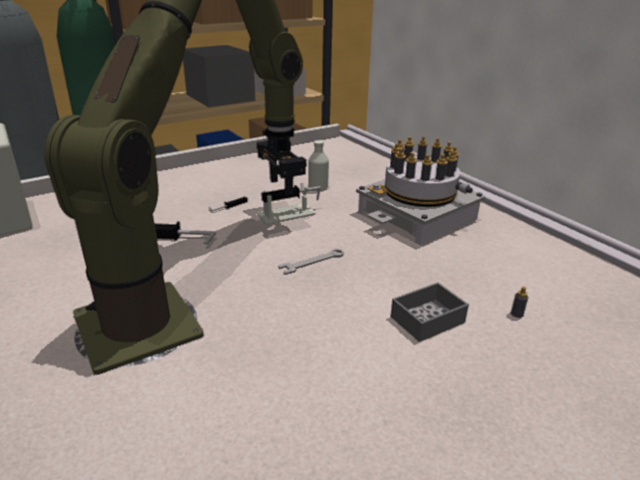

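The open jaws straddle the handle, which is at column 317 against a jaw midline of about 320. Collar at row 182, rod end at row 10. I'll do a quick length check and then close.

```bash
python3 - <<'E'
from h import *
s,d=load("wrist2")
P=onz(s,d,[[317,9]],0.067); Q=onz(s,d,[[317,379]],0.077);C=onz(s,d,[[317,192]],0.077)
x=np.array([.9935,-.112,0])
print(P,Q,C,P-0.126*x,Q+0.05*x)
E
```

```text
[[0.597  0.2623 0.067 ]] [[0.4262 0.282  0.077 ]] [[0.522  0.2709 0.077 ]] [[0.4718 0.2764 0.067 ]] [[0.4759 0.2764 0.077 ]]
```

move_arm(turn=[[0,0,0],[0,0,0],[0,0,0],[0,0,0],[0,0,0],[0,0,0],[0,0,0],[0,0,0],[0,0,0],[0,0,0]], dp=[[0,-0.04,0],[0,0,0],[0,0,0],[0,0,0],[0,0,0],[0,0,0],[0,0,0],[0,0,0],[0,0,0],[0,0,0]], jaw=[0.3,0.3,0.3,0.3,0.6,0.6,0.8,1,1,1], newtons=55)

```text
clock: 3.63
tool_pos: [0.4783, 0.2772, 0.0467]
eef_rot: [0.998, -0.056, 0.0, -0.0]
contact_force: [-0.2, 0.5, 0.0]
opening: 0.264
```

```bash
python3 - <<'E'
from h import *
from plant import r
s=r.get_state(); pickle.dump(s,open("seat.pkl","wb")); print(s["tool_pos"],s["eef_rot"],s["contact_force"],s["moment"],s["opening"])
E
```

```text
[0.4783 0.2772 0.0467] [ 0.9984 -0.0565  0.     -0.    ] [-0.2457  0.5091  0.0425] [ 0.038   0.0562 -0.062 ] 0.26443143151193504
```

move_arm(turn=[[0,0,0],[0,0,0],[0,0,0],[0,0,0],[0,0,0],[0,0,0],[0,0,0],[0,0,0]], dp=[[0,0,-0.1],[0,0,-0.3],[0,0,-0.6],[0,0,-0.8],[0,0,-0.8],[0,0,-0.8],[0,0,-0.4],[0,0,-0.2]], jaw=[1,1,1,1,1,1,1,1])

```text
clock: 4.3
tool_pos: [0.4792, 0.2776, 0.1486]
eef_rot: [0.998, -0.057, 0.001, -0.001]
contact_force: [-0.4, -0.6, 0.1]
opening: 0.001
```

```bash
python3 - <<'E'
from h import *
s,d=snap("wrist","3"); print(s["clock"],s["tool_pos"],s["eef_rot"],s["contact_force"],s["moment"])
snap("side","3")
E
```

```text
4.3 [0.4792 0.2776 0.1486] [ 0.9984 -0.0565  0.0013 -0.0009] [-0.3998 -0.6338  0.1441] [0.0877 0.1201 0.0624]
```

View pics/wrist3.png

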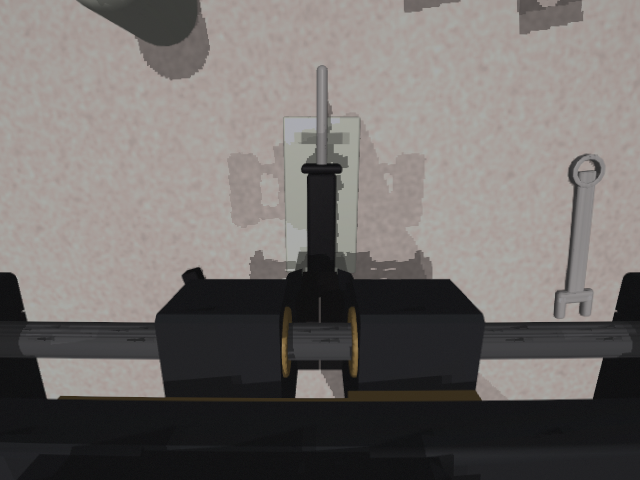

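View pics/side3.png

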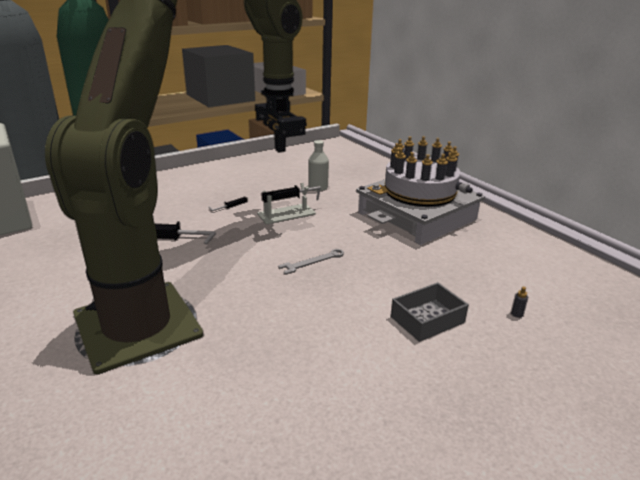

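The jaws are empty: the fingers were still closing when I lifted, and the hook still lies in its rest (rod end (321,67), handle at column 321). I'll check its pose, then reopen, go down and wait for the grip.

```bash
python3 - <<'E'
from h import *
s,d=load("wrist3"); g=cv2.cvtColor(d["frame"],cv2.COLOR_BGR2GRAY)
c=[[ (np.where(g[y,300:345]<45)[0]+300).mean(), y] for y in range(182,255)]
P=onz(s,d,c,0.077); vx,vy,x0,y0=cv2.fitLine(P[:,:2].astype(np.float32),cv2.DIST_L2,0,.01,.01).ravel(); print("yaw",np.arctan(vy/vx),x0,y0, y0+(.4745-x0)*vy/vx)
print(onz(s,d,[[321.5,66]],0.067), onz(s,d,[[321.5,165]],0.077))
for n in ("side2","side3"):
    s,d=load(n); 
s,d=load("side0");a=d["frame"][170:240,240:340]; s,d=load("side3");b=d["frame"][170:240,240:340]
cv2.imwrite("pics/c4.png",cv2.resize(np.hstack([a,b]),None,fx=4,fy=4))
E
```

```text
yaw -0.116009 0.4891247 0.27505153 0.27675578
[[0.5968 0.2627 0.067 ]] [[0.5285 0.2704 0.077 ]]
```

View pics/c4.png

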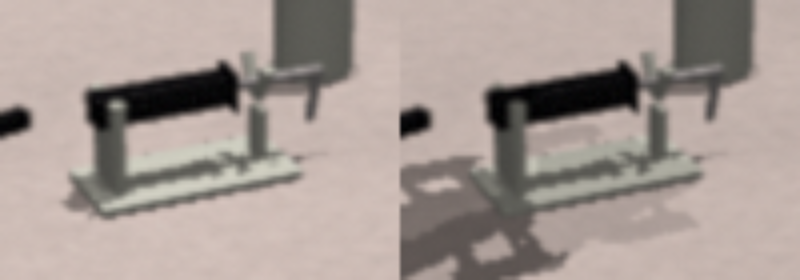

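move_arm(turn=[[0,0,0],[0,0,0],[0,0,0],[0,0,0],[0,0,0],[0,0,0],[0,0,0],[0,0,0],[0,0,0],[0,0,0]], dp=[[-0.1,0.03,0],[0,0,0],[0,0,0],[0,0,0],[0,0,0],[0,0,0.5],[0,0,0.5],[0,0,0.5],[0,0,0.3],[0,0,0.2]], jaw=[0,0,0,0,0,0,0,0,0,0])

```text
clock: 5.23
tool_pos: [0.4753, 0.2764, 0.0957]
eef_rot: [0.998, -0.057, -0.001, 0.0]
contact_force: [-0.1, -0.3, -0.2]
opening: 0.503
```

move_arm(turn=[[0,0,0],[0,0,0],[0,0,0],[0,0,0],[0,0,0],[0,0,0],[0,0,0],[0,0,0],[0,0,0],[0,0,0]], dp=[[0.03,0,0.5],[0,0,0.7],[0,0,0.5],[0,0,0.26],[0,0,0],[0,0,0],[0,0,0],[0,0,0],[0,0,0],[0,0,0]], jaw=[0,0,0,0,1,1,1,1,1,1], newtons=55)

```text
clock: 6.07
tool_pos: [0.4767, 0.2769, 0.0483]
eef_rot: [0.998, -0.056, 0.0, -0.0]
contact_force: [-0.9, 0.5, -0.0]
opening: 0.07
```

move_arm(turn=[[0,0,0],[0,0,0],[0,0,0]], dp=[[0,0,0],[0,0,0],[0,0,0]], jaw=[1,1,1])

```text
clock: 6.32
tool_pos: [0.4765, 0.2767, 0.0478]
eef_rot: [0.998, -0.056, 0.0, -0.0]
contact_force: [-0.3, 0.1, -0.1]
opening: 0.004
```

Shut to 0 at z=0.048, so the handle is not between the fingers. I'll look.

```bash
python3 - <<'E'
from h import *
s,d=snap("wrist","4"); print(s)
s,d=snap("side","4")
a=d["frame"][110:230,210:360]; cv2.imwrite("pics/c5.png",cv2.resize(a,None,fx=5,fy=5,interpolation=cv2.INTER_CUBIC))
s,d=snap("scene","4")
a=d["frame"][130:330,370:520]; cv2.imwrite("pics/c6.png",cv2.resize(a,None,fx=3,fy=3,interpolation=cv2.INTER_CUBIC))
E
```

```text
{'clock': 6.3167, 'q': array([-0.7308,  0.8379,  0.2069,  1.9198, -0.3822,  0.4217, -1.9236]), 'qd': array([-0.001 ,  0.0012, -0.0002, -0.0001,  0.0001,  0.0012,  0.0006]), 'joint_torque': array([ -0.0059, -50.6988,   4.3105,  -7.6065,   0.0103,  -0.0772,
        -0.0001]), 'tool_pos': array([0.4765, 0.2767, 0.0478]), 'eef_rot': array([ 0.9984, -0.0565,  0.0001, -0.0001]), 'contact_force': array([-0.2998,  0.0502, -0.0748]), 'moment': array([ 0.0452,  0.0756, -0.0009]), 'opening': 0.004355243419580423}
```

View pics/wrist4.png

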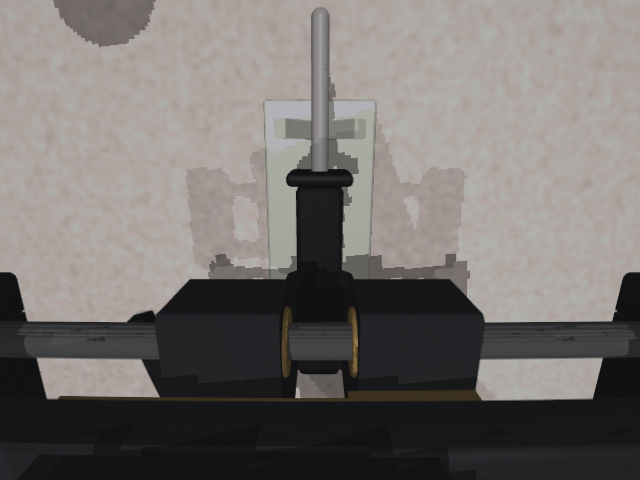

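View pics/c5.png

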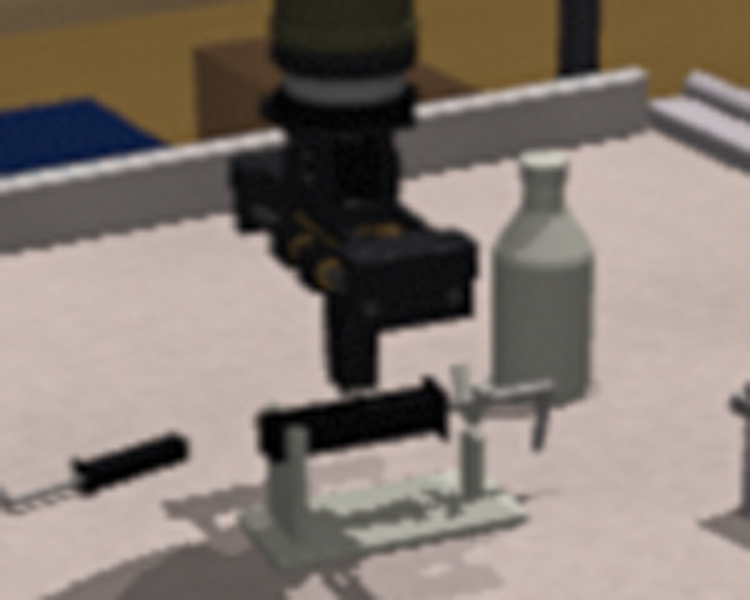

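View pics/c6.png

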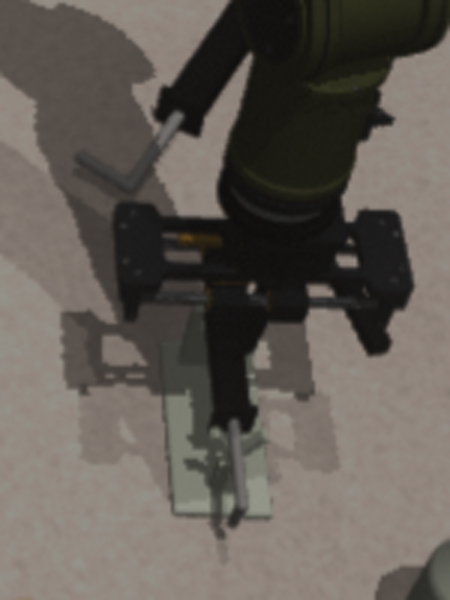

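```bash
python3 - <<'E'
from h import *
s,d=load("side4"); p=s["tool_pos"]
for z in (0,.0187,.03,.04): print("side",z,proj(s,d,p+[0,0,z]))
print("handle ctr",proj(s,d,[.4745,.277,.065]),proj(s,d,[.4745,.277,.077]))
s3,d3=load("scene4")
for z in (0,.0187,.03,.04): print("scene",z,proj(s3,d3,p+[0,0,z]))
# triangulate handle ends via side & wrist1
print("finger tip px (281,187.6)")
sw,dw=load("wrist1")
# back-top end: wrist1 (313,278); side ~ (210+265/5,110+412/5)
a=tri([rays(s,d,[[263.5,192]]),rays(sw,dw,[[313,278]])]); print("back end",a)
b=tri([rays(s,d,[[297,186]]),rays(sw,dw,[[312.5,167]])]); print("collar",b)
c=tri([rays(s,d,[[320,187]]),rays(sw,dw,[[311,88]])]); print("rod end",c)
pl=tri([rays(s,d,[[258,213]]),rays(sw,dw,[[281,265]])]); print("plate",pl)
E
```

```text
side 0 [[280.7294 199.5971]]
side 0.0187 [[280.5706 193.3696]]
side 0.03 [[280.474  189.5673]]
side 0.04 [[280.388  186.1776]]
handle ctr [[279.8929 193.9762]] [[279.7874 189.9401]]
scene 0 [[443.6209 254.197 ]]
scene 0.0187 [[445.1683 249.165 ]]
scene 0.03 [[446.1225 246.0613]]
scene 0.04 [[446.9792 243.274 ]]
finger tip px (281,187.6)
back end [0.4273 0.2831 0.0796]
collar [0.5273 0.2714 0.079 ]
rod end [0.5952 0.2632 0.064 ]
plate [0.4214 0.3206 0.0041]
```

```bash
python3 - <<'E'
from h import *
s,d=load("side0"); p=np.array(s["tool_pos"])
print(proj(s,d,[p,p+[.044,0,0],p-[.044,0,0],p+[.06,0,0],p-[.06,0,0]]))
a=d["frame"][90:190,330:480]; cv2.imwrite("pics/c7.png",cv2.resize(a,None,fx=5,fy=5,interpolation=cv2.INTER_CUBIC))
s,d=load("side4")
a=cv2.convertScaleAbs(d["frame"][160:215,250:330],alpha=2.0,beta=20); cv2.imwrite("pics/c8.png",cv2.resize(a,None,fx=9,fy=9,interpolation=cv2.INTER_NEAREST))
s,d=load("side3"); p=np.array(s["tool_pos"]); print("side3",proj(s,d,p))
E
```

```text
[[391.5521 169.7378]
 [405.7766 166.332 ]
 [376.796  173.2762]
 [410.8222 165.1252]
 [371.2934 174.5971]]
side3 [[280.5512 164.7895]]
```

View pics/c7.png

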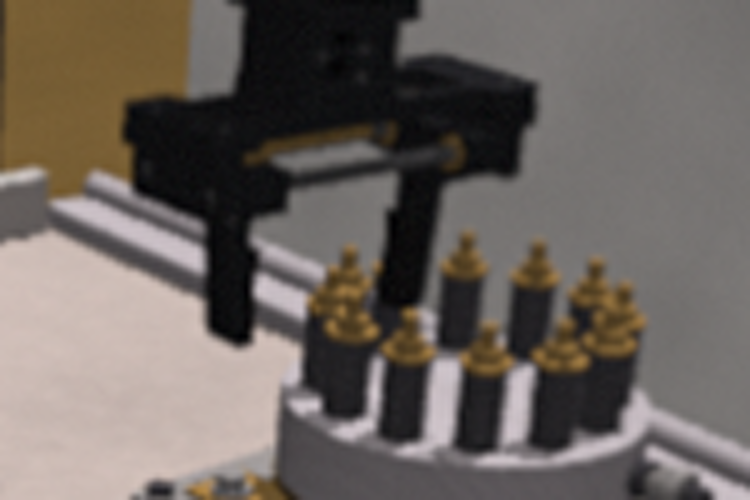

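View pics/c8.png

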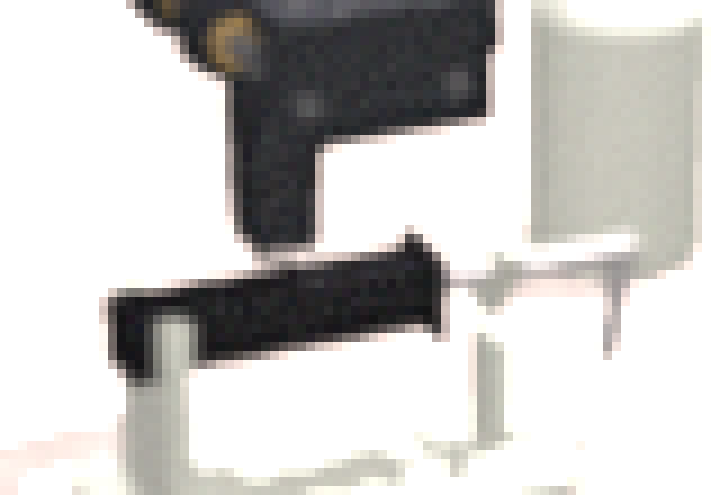

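The side view shows the shut fingertips about 2–3 mm above the handle's top, at z≈0.081, while the reported TCP says 0.048. The wrist view agrees: the open tips lie about 37 mm behind the stated TCP. The cameras agree with each other on the hook (z 0.077–0.080), so the tips don't reach the stated TCP. I'll trust the pictures, open, and go about 37 mm lower in two steps.

move_arm(turn=[[0,0,0],[0,0,0],[0,0,0],[0,0,0],[0,0,0],[0,0,0],[0,0,0],[0,0,0],[0,0,0],[0,0,0]], dp=[[0,0,-0.1],[0,0,0],[0,0,0],[0,0,0],[0,0,0],[0,0,0],[0,0,0.2],[0,0,0.3],[0,0,0.3],[0,0,0.1]], jaw=[-0.2,-0.2,-0.2,-0.2,-0.2,-0.2,-0.2,-0.2,-0.2,-0.2])

```text
clock: 7.3
tool_pos: [0.4756, 0.2762, 0.0262]
eef_rot: [0.998, -0.056, -0.001, 0.001]
contact_force: [0.9, -0.5, -0.3]
opening: 0.597
```

```bash
python3 - <<'E'
from h import *
s,d=snap("side","5"); print(s["tool_pos"],s["contact_force"])
a=cv2.convertScaleAbs(d["frame"][160:215,250:330],alpha=2.0,beta=20); cv2.imwrite("pics/c9.png",cv2.resize(a,None,fx=9,fy=9,interpolation=cv2.INTER_NEAREST))
E
```

```text
[0.4756 0.2762 0.0262] [ 0.8944 -0.4691 -0.2549]
```

View pics/c9.png

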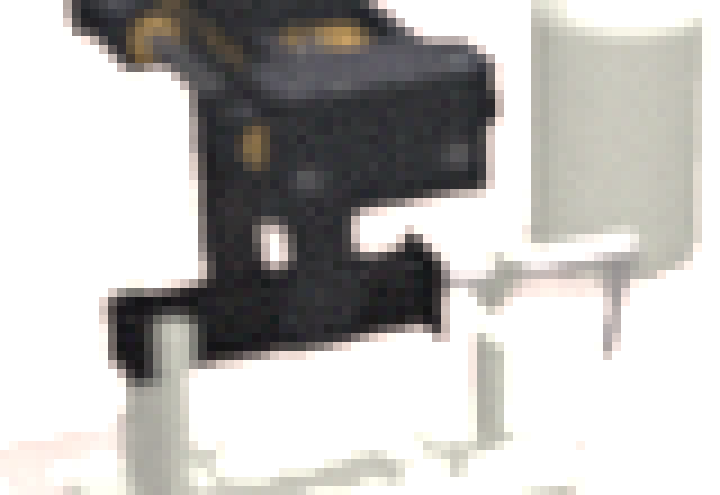

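The fingers now straddle the handle, with the gap on both sides visible. I'll go 16 mm lower and close.

move_arm(turn=[[0,0,0],[0,0,0],[0,0,0],[0,0,0],[0,0,0],[0,0,0],[0,0,0],[0,0,0],[0,0,0],[0,0,0]], dp=[[0,-0.02,0.3],[0,0,0.25],[0,0,0.1],[0,0,0],[0,0,0],[0,0,0],[0,0,0],[0,0,0],[0,0,0],[0,0,0]], jaw=[-0.2,-0.2,-0.2,1,1,1,1,1,1,1], newtons=55)

```text
clock: 8.18
tool_pos: [0.4767, 0.2771, 0.0118]
eef_rot: [0.998, -0.057, 0.0, -0.0]
contact_force: [0.5, -1.2, 1.5]
opening: 0.241
```

move_arm(turn=[[0,0,0],[0,0,0]], dp=[[0,0,0],[0,0,0]], jaw=[1,1])

```text
clock: 8.35
tool_pos: [0.4767, 0.2771, 0.0117]
eef_rot: [0.998, -0.057, 0.0, -0.0]
contact_force: [-0.2, -0.9, 3.7]
opening: 0.244
```

Gripped at 21.4 mm and stable. I'll save the seat pose, lift and look.

```bash
python3 - <<'E'
from h import *
from plant import r
s=r.get_state(); pickle.dump(s,open("seat.pkl","wb")); print(s["tool_pos"],s["eef_rot"],s["contact_force"],s["moment"],s["opening"])
E
```

```text
[0.4767 0.2771 0.0117] [ 0.9984 -0.0566  0.0002 -0.0001] [-0.1631 -0.9402  3.7135] [-0.0203  0.151  -0.0527] 0.2442262090111438
```

move_arm(turn=[[0,0,0],[0,0,0],[0,0,0],[0,0,0],[0,0,0],[0,0,0],[0,0,0],[0,0,0]], dp=[[0,0,-0.1],[0,0,-0.3],[0,0,-0.6],[0,0,-0.8],[0,0,-0.8],[0,0,-0.8],[0,0,-0.4],[0,0,-0.2]], jaw=[1,1,1,1,1,1,1,1])

```text
clock: 9.02
tool_pos: [0.4772, 0.2776, 0.1132]
eef_rot: [0.998, -0.056, 0.001, -0.001]
contact_force: [-0.3, -0.1, -2.0]
opening: 0.243
```

```bash
python3 - <<'E'
from h import *
s,d=snap("wrist","6"); print(s["clock"],s["tool_pos"],s["eef_rot"],s["contact_force"],s["moment"],s["opening"])
s,d=snap("side","6")
a=cv2.convertScaleAbs(d["frame"][130:215,240:350],alpha=2.0,beta=20); cv2.imwrite("pics/c10.png",cv2.resize(a,None,fx=7,fy=7,interpolation=cv2.INTER_NEAREST))
E
```

```text
9.0167 [0.4772 0.2776 0.1132] [ 0.9984 -0.0564  0.0011 -0.0008] [-0.2855 -0.064  -1.9604] [ 0.0812  0.1234 -0.0146] 0.24342818721336063
```

View pics/wrist6.png

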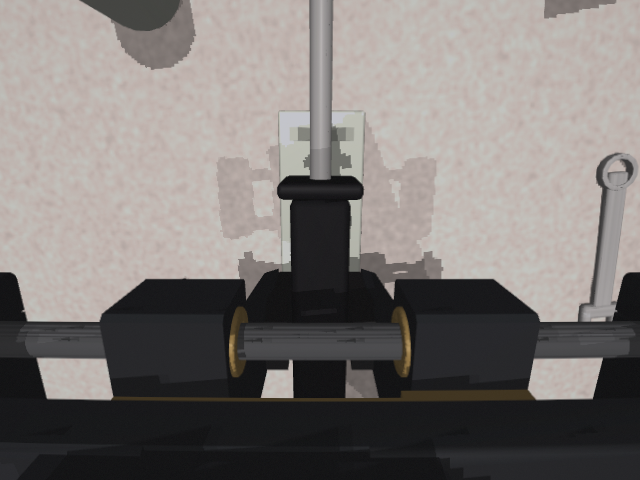

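View pics/c10.png

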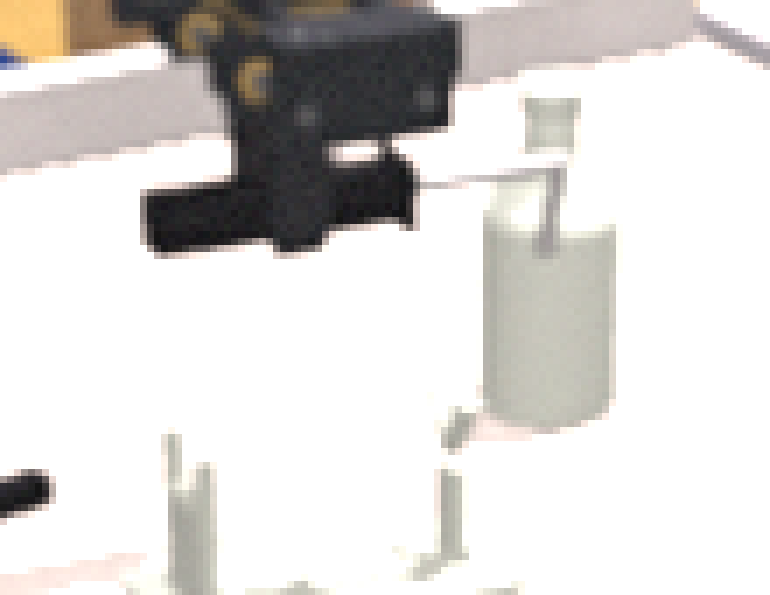

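```bash
python3 - <<'E'
from h import *
s,d=load("side6")
x=np.array([.9936,-.1127,0]); g=np.array([.4752,.2776,.1665]); 
for nm,p in [("tip",g+.116*x-[0,0,.038]),("bend",g+.122*x),("back top",g-.05*x+[0,0,.012])]: print(nm,p,proj(s,d,p))
# hole refinement
s0,d0=load("side0"); sw,dw=load("wrist0")
a=cv2.resize(d0["frame"][195:240,355:410],None,fx=10,fy=10,interpolation=cv2.INTER_CUBIC); cv2.imwrite("pics/c11.png",a)
a=cv2.resize(dw["frame"][105:190,305:395],None,fx=7,fy=7,interpolation=cv2.INTER_CUBIC); cv2.imwrite("pics/c12.png",a)
E
```

```text
tip [0.5905 0.2645 0.1285] [[318.3454 165.7086]]
bend [0.5964 0.2639 0.1665] [[320.4913 152.2884]]
back top [0.4255 0.2832 0.1785] [[261.1144 157.0108]]
```

View pics/c11.png

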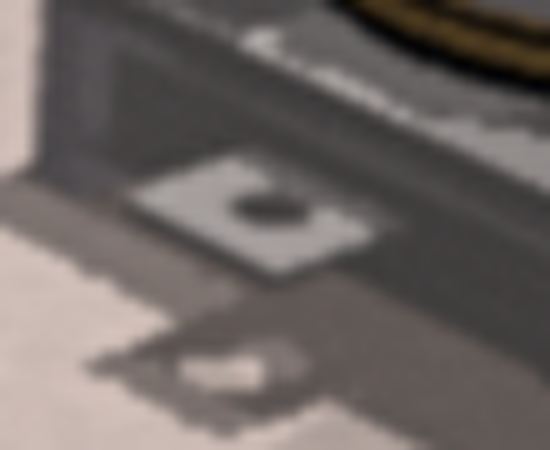

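View pics/c12.png

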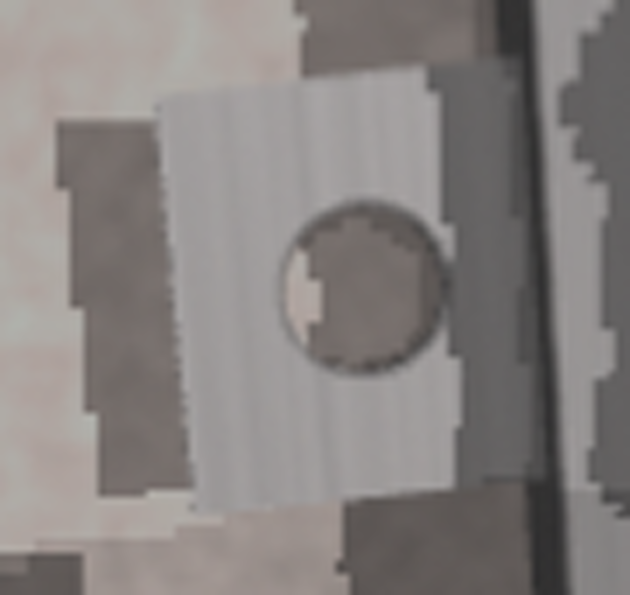

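The hook held its pose: the tip is seen at (317.9,165.7) and predicted at (318.3,165.7). The finger hole is at (357.1,146.1) in wrist0 and (382.2,215.7) in side0.

```bash
python3 - <<'E'
from h import *
s0,d0=load("side0"); sw,dw=load("wrist0")
print("tri",tri([rays(s0,d0,[[381.9,215.4]]),rays(sw,dw,[[356.8,145.8]])]))
print("wrist z45",onz(sw,dw,[[356.8,145.8]],.045),"side z45",onz(s0,d0,[[381.9,215.4]],.045))
# tab edges yaw: front edge corners, side edges
c=np.array([[155,100],[197,512],[425,66],[525,485]])/7+[305,105]
P=onz(sw,dw,c,.045); print(P); e=P[0]-P[1]; print("front edge yaw",np.arctan2(-e[0],e[1]),np.linalg.norm(e))
e=P[2]-P[0]; print(np.arctan2(e[1],e[0]))
E
```

```text
tri [0.6601 0.0619 0.0435]
wrist z45 [[0.6601 0.0617 0.045 ]] side z45 [[0.6578 0.0596 0.045 ]]
[[0.6318 0.0857 0.045 ]
 [0.6379 0.0312 0.045 ]
 [0.6676 0.0901 0.045 ]
 [0.6832 0.035  0.045 ]]
front edge yaw 0.1121107672724991 0.05481942350717364
0.12142410214737735
```

move_arm(turn=[[0,0,-0.007],[0,0,-0.007],[0,0,-0.007],[0,0,-0.007],[0,0,-0.0075],[0,0,0],[0,0,0],[0,0,0],[0,0,0],[0,0,0]], dp=[[0,0.2,0],[0,0.5,0],[0,0.8,0],[0,0.9,0],[0,0.9,0],[0.2,0.9,0],[0.2,0.9,0],[0.2,0.9,0],[0.2,0.8,0],[0.2,0.6,0]], jaw=[1,1,1,1,1,1,1,1,1,1])

```text
clock: 9.95
tool_pos: [0.5119, 0.0931, 0.1103]
eef_rot: [0.999, 0.054, -0.001, 0.001]
contact_force: [0.1, -0.3, -1.3]
opening: 0.243
```

move_arm(turn=[[0,0,0],[0,0,0],[0,0,0],[0,0,0],[0,0,0]], dp=[[0.1,0.6,0.2],[0.1,0.6,0.4],[0.1,0.4,0.5],[0.1,0.2,0.4],[0,0,0.2]], jaw=[1,1,1,1,1])

```text
clock: 10.37
tool_pos: [0.5267, 0.0505, 0.067]
eef_rot: [0.999, 0.054, -0.001, 0.0]
contact_force: [-0.5, 0.7, -0.4]
opening: 0.244
```

move_arm(turn=[[0,0,0],[0,0,0],[0,0,0],[0,0,0]], dp=[[0.3,0.1,0.2],[0.3,0.05,0.2],[0.12,0,0.1],[0,0,0]], jaw=[1,1,1,1])

```text
clock: 10.7
tool_pos: [0.547, 0.0512, 0.0561]
eef_rot: [0.998, 0.056, 0.001, -0.0]
contact_force: [-0.6, -0.5, -1.2]
opening: 0.245
```

```bash
python3 - <<'E'
from h import *
s,d=snap("wrist","7"); print(s["clock"],s["tool_pos"],s["eef_rot"],s["contact_force"],s["moment"],s["opening"])
s,d=snap("side","7"); p=s["tool_pos"]
yaw=2*np.arctan2(s["eef_rot"][1],s["eef_rot"][0]); x=np.array([np.cos(yaw),np.sin(yaw),0])
g=p-.002*x+[0,0,.0533]; tip=g+.116*x-[0,0,.038]; print("yaw",yaw,"tip",tip,proj(s,d,tip),"bend",proj(s,d,g+.122*x), "hole",proj(s,d,[.66,.0615,.045]))
a=cv2.convertScaleAbs(d["frame"][160:245,310:420],alpha=1.8,beta=20); cv2.imwrite("pics/c13.png",cv2.resize(a,None,fx=7,fy=7,interpolation=cv2.INTER_CUBIC))
s,d=snap("scene","7")
print(proj(s,d,tip),proj(s,d,[.66,.0615,.045]))
a=cv2.convertScaleAbs(d["frame"][270:400,290:420],alpha=1.8,beta=20); cv2.imwrite("pics/c14.png",cv2.resize(a,None,fx=4.5,fy=4.5,interpolation=cv2.INTER_CUBIC))
E
```

```text
10.7 [0.547  0.0512 0.0561] [ 0.9985  0.0555  0.0006 -0.0002] [-0.6147 -0.5361 -1.1697] [ 0.0114  0.1428 -0.0022] 0.24496758321496093
yaw 0.1110032648066694 tip [0.6595 0.0636 0.0717] [[382.2019 205.435 ]] bend [[384.9502 191.3958]] hole [[382.0978 214.9324]]
[[355.071  332.5854]] [[353.356 339.146]]
```

View pics/c13.png

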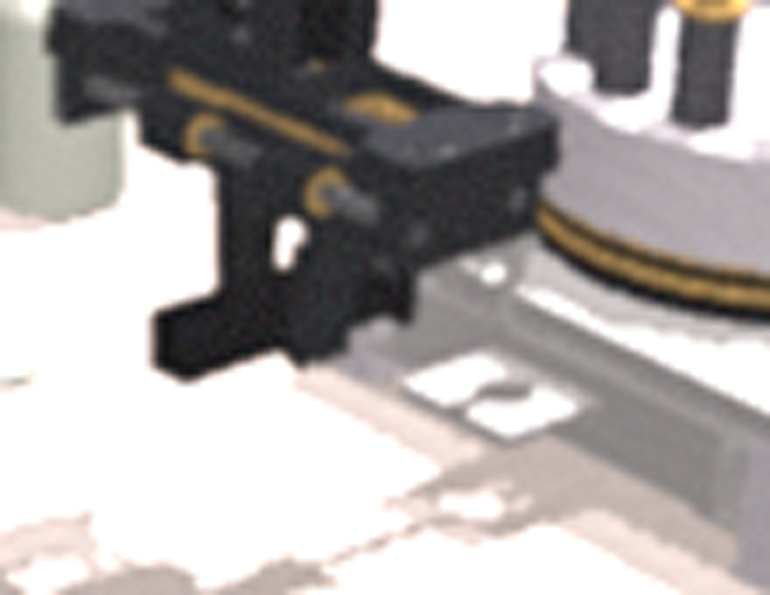

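View pics/c14.png

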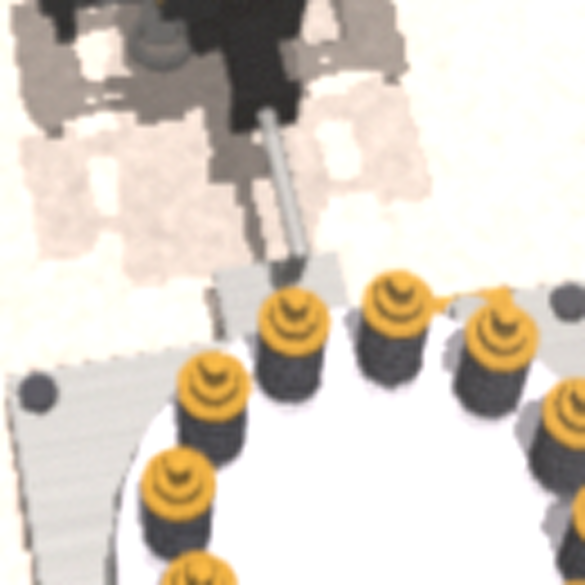

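View pics/wrist7.png

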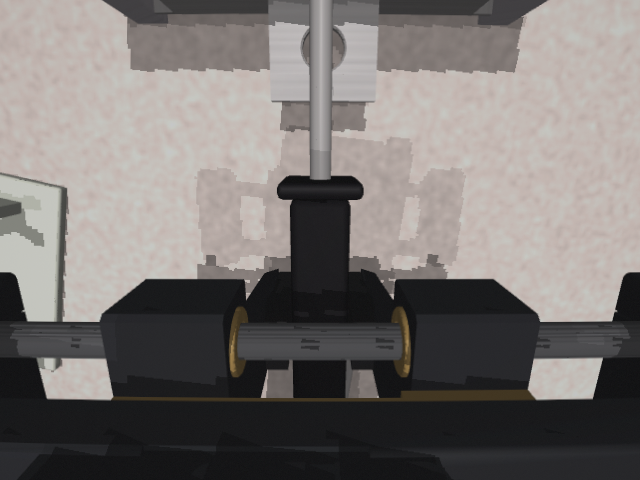

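In wrist7 the hole is at (323,47), and the rod crosses it at column 320. I'll check the lateral position and look at the side view without the gain.

```bash
python3 - <<'E'
from h import *
s,d=load("wrist7")
P=onz(s,d,[[323,46.5],[301,46.5],[345,46.5]],.045); print("hole",P, "width",P[1]-P[2])
f=d["frame"]; print(f[40:55,296:350,1][7])
c=np.array([[270,101],[375,101]]); Q=onz(s,d,c,.045); print("tab front",Q,Q.mean(0))
s,d=load("side7")
a=d["frame"][175:235,350:420]; cv2.imwrite("pics/c15.png",cv2.resize(a,None,fx=10,fy=10,interpolation=cv2.INTER_CUBIC))
E
```

```text
hole [[0.6601 0.0616 0.045 ]
 [0.6588 0.0729 0.045 ]
 [0.6613 0.0504 0.045 ]] width [-0.0025  0.0225  0.    ]
[180 181 180 181 146 126  92  96  99 100 100 100  98  83  99 116 127 135
 143 147 150 153 157 165 176 178 169 161 156 150 145 140 134 127 117 101
  96 122 121 116 100 100 101 102 102 101 100  92  95 125 147 180 179 179]
tab front [[0.6305 0.0867 0.045 ]
 [0.6368 0.0311 0.045 ]] [0.6337 0.0589 0.045 ]
```

View pics/c15.png

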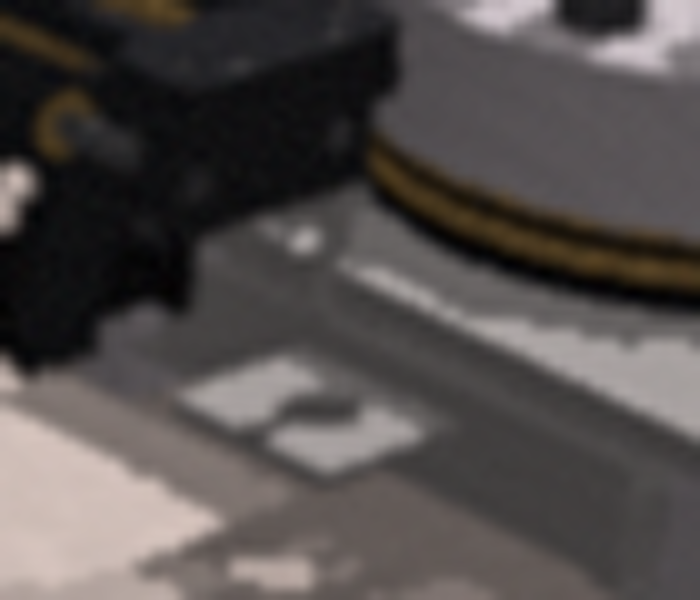

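move_arm(turn=[[0,0,0],[0,0,0],[0,0,0],[0,0,0],[0,0,0],[0,0,0]], dp=[[-0.05,0.08,0],[-0.02,0,0.3],[0,0,0.3],[0,0,0.3],[0,0,0.2],[0,0,0.1]], jaw=[1,1,1,1,1,1])

```text
clock: 11.35
tool_pos: [0.5434, 0.048, 0.0252]
eef_rot: [0.998, 0.055, -0.001, -0.0]
contact_force: [-0.3, 0.2, -0.8]
opening: 0.241
```

move_arm(turn=[[0,0,0],[0,0,0],[0,0,0],[0,0,0],[0,0,0]], dp=[[0.03,-0.03,0.1],[0,0,0.2],[0,0,0.2],[0,0,0.05],[0,0,0]], jaw=[1,1,1,1,1])

```text
clock: 11.77
tool_pos: [0.5445, 0.0489, 0.0123]
eef_rot: [0.998, 0.055, -0.0, 0.0]
contact_force: [-0.4, 0.7, -1.6]
opening: 0.245
```

```bash
python3 - <<'E'
from h import *
s,d=snap("side","8"); p=s["tool_pos"]; print(s["clock"],p,s["eef_rot"],s["contact_force"],s["moment"],s["opening"])
yaw=2*np.arctan2(s["eef_rot"][1],s["eef_rot"][0]); x=np.array([np.cos(yaw),np.sin(yaw),0])
g=p-.002*x+[0,0,.0533]; tip=g+.116*x-[0,0,.038]; print("yaw",yaw,"tip",tip)
a=d["frame"][175:235,350:420]; cv2.imwrite("pics/c16.png",cv2.resize(a,None,fx=10,fy=10,interpolation=cv2.INTER_CUBIC))
s,d=snap("wrist","8")
E
```

```text
11.7667 [0.5445 0.0489 0.0123] [ 0.9985  0.055  -0.0004  0.    ] [-0.4422  0.6836 -1.6216] [0.1021 0.1008 0.0324] 0.2449169936836941
yaw 0.11006336488441103 tip [0.6578 0.0614 0.0276]
```

View pics/c16.png

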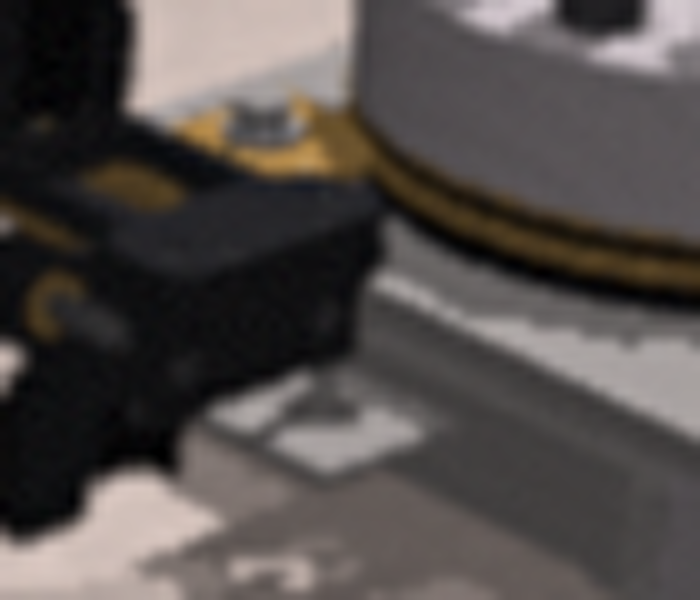

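View pics/wrist8.png

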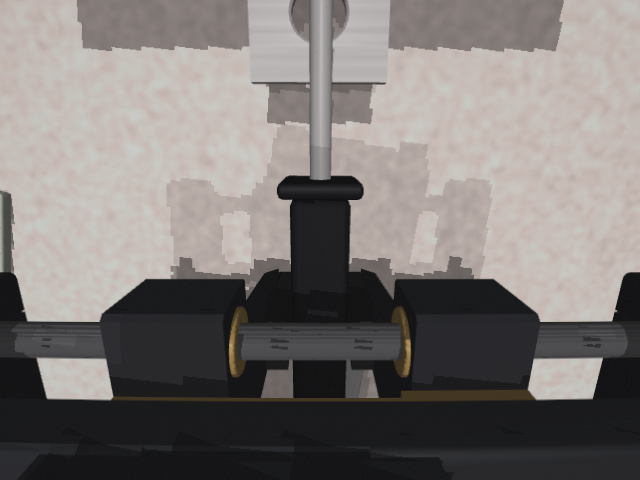

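The prong is down through the hole, centred (rod at column 320, hole about 319), with no contact force. I'll take up the slack gently.

move_arm(turn=[[0,0,0],[0,0,0],[0,0,0],[0,0,0],[0,0,0],[0,0,0]], dp=[[-0.06,0,0],[-0.06,0,0],[-0.06,0,0],[-0.04,0,0],[-0.04,0,0],[-0.02,0,0]], jaw=[1,1,1,1,1,1])

```text
clock: 12.37
tool_pos: [0.5394, 0.0483, 0.013]
eef_rot: [0.998, 0.055, 0.002, -0.0]
contact_force: [3.0, 0.1, -2.8]
opening: 0.252
```

move_arm(turn=[[0,0,0],[0,0,0],[0,0,0]], dp=[[-0.04,0,0],[-0.04,0,0],[-0.02,0,0]], jaw=[1,1,1])

```text
clock: 12.62
tool_pos: [0.538, 0.0481, 0.0131]
eef_rot: [0.998, 0.055, 0.003, -0.0]
contact_force: [6.6, 0.7, -4.0]
opening: 0.245
```

move_arm(turn=[[0,0,0],[0,0,0],[0,0,0]], dp=[[-0.04,0,0],[-0.04,0,0],[-0.02,0,0]], jaw=[1,1,1])

```text
clock: 12.87
tool_pos: [0.5377, 0.0481, 0.0133]
eef_rot: [0.998, 0.055, 0.005, -0.0]
contact_force: [9.2, 0.3, -4.3]
opening: 0.243
```

move_arm(turn=[[0,0,0],[0,0,0],[0,0,0]], dp=[[-0.04,0,0],[-0.04,0,0],[-0.02,0,0]], jaw=[1,1,1])

```text
clock: 13.12
tool_pos: [0.5348, 0.0478, 0.0132]
eef_rot: [0.998, 0.055, 0.004, -0.0]
contact_force: [7.1, 0.4, -4.4]
opening: 0.247
```

move_arm(turn=[[0,0,0],[0,0,0],[0,0,0],[0,0,0]], dp=[[-0.04,0,0],[-0.04,0,0],[-0.04,0,0],[-0.02,0,0]], jaw=[1,1,1,1])

```text
clock: 13.45
tool_pos: [0.5278, 0.047, 0.0129]
eef_rot: [0.998, 0.055, 0.001, -0.0]
contact_force: [3.5, 1.3, -1.3]
opening: 0.243
```

move_arm(turn=[[0,0,0],[0,0,0],[0,0,0],[0,0,0]], dp=[[-0.04,0,0],[-0.04,0,0],[-0.04,0,0],[-0.02,0,0]], jaw=[1,1,1,1])

```text
clock: 13.78
tool_pos: [0.5231, 0.0465, 0.0128]
eef_rot: [0.998, 0.055, -0.0, 0.0]
contact_force: [3.5, 0.4, -1.8]
opening: 0.25
```

```bash
python3 - <<'E'
from h import *
s,d=snap("wrist","9"); p=s["tool_pos"]; print(s["clock"],p,s["eef_rot"],s["contact_force"],s["moment"],s["opening"])
s,d=snap("side","9")
a=d["frame"][175:235,340:410]; cv2.imwrite("pics/c17.png",cv2.resize(a,None,fx=10,fy=10,interpolation=cv2.INTER_CUBIC))
E
```

```text
13.7833 [0.5231 0.0465 0.0128] [ 0.9985  0.0549 -0.0001  0.    ] [ 3.513   0.4382 -1.7748] [ 0.1331 -0.5626 -0.003 ] 0.25003856604042457
```

View pics/wrist9.png

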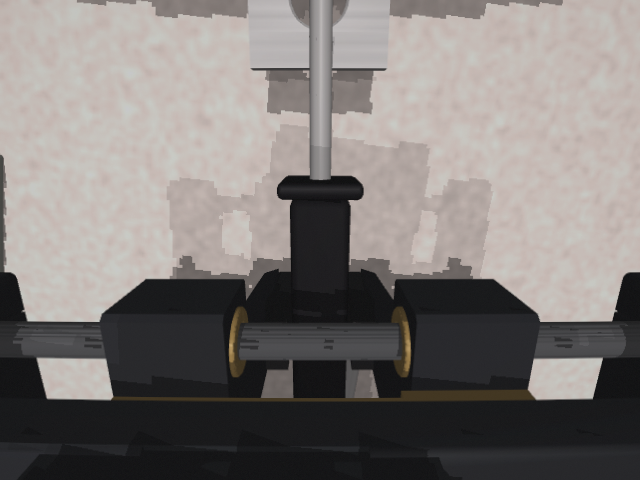

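View pics/c17.png

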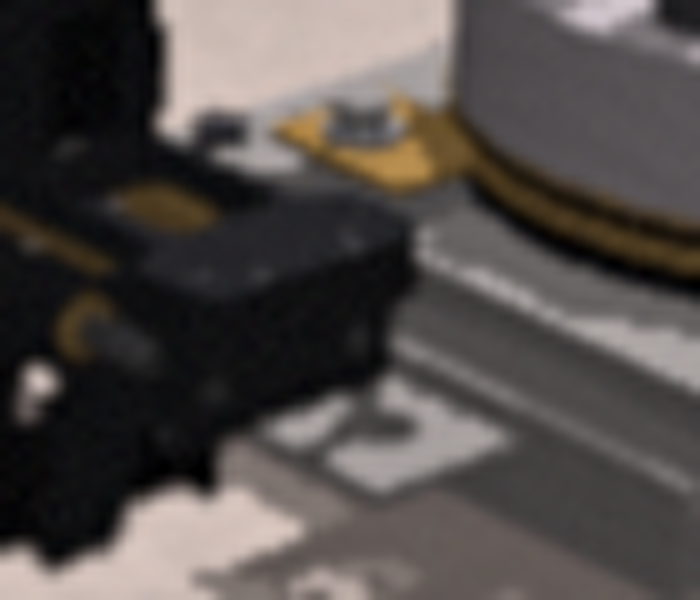

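The catch has let go, and the tray slides at about 3.5 N, out by about 14 mm. The prong is well seated.

move_arm(turn=[[0,0,0],[0,0,0],[0,0,0],[0,0,0],[0,0,0],[0,0,0],[0,0,0],[0,0,0],[0,0,0],[0,0,0]], dp=[[-0.06,0,0],[-0.08,0,0],[-0.08,0,0],[-0.08,0,0],[-0.08,0,0],[-0.08,0,0],[-0.08,0,0],[-0.08,0,0],[-0.08,0,0],[-0.06,0,0]], jaw=[1,1,1,1,1,1,1,1,1,1])

```text
clock: 14.72
tool_pos: [0.5042, 0.0444, 0.0127]
eef_rot: [0.998, 0.055, -0.0, -0.0]
contact_force: [3.2, 0.7, -0.7]
opening: 0.244
```

move_arm(turn=[[0,0,0],[0,0,0],[0,0,0],[0,0,0],[0,0,0]], dp=[[-0.08,0,0],[-0.08,0,0],[-0.08,0,0],[-0.08,0,0],[-0.04,0,0]], jaw=[1,1,1,1,1])

```text
clock: 15.13
tool_pos: [0.4951, 0.0434, 0.0127]
eef_rot: [0.998, 0.055, -0.0, 0.0]
contact_force: [2.2, 0.6, -0.6]
opening: 0.246
```

move_arm(turn=[[0,0,0],[0,0,0],[0,0,0],[0,0,0],[0,0,0]], dp=[[-0.04,0,0],[-0.04,0,0],[-0.04,0,0],[-0.04,0,0],[-0.04,0,0]], jaw=[1,1,1,1,1])

```text
clock: 15.55
tool_pos: [0.4906, 0.0429, 0.0127]
eef_rot: [0.998, 0.055, 0.0, -0.0]
contact_force: [3.4, 0.7, -0.8]
opening: 0.245
```

move_arm(turn=[[0,0,0],[0,0,0],[0,0,0],[0,0,0],[0,0,0]], dp=[[-0.04,0,0],[-0.04,0,0],[-0.04,0,0],[-0.04,0,0],[-0.04,0,0]], jaw=[1,1,1,1,1])

```text
clock: 15.97
tool_pos: [0.4856, 0.0423, 0.0127]
eef_rot: [0.998, 0.055, 0.0, -0.0]
contact_force: [3.5, 0.1, -1.5]
opening: 0.24
```

move_arm(turn=[[0,0,0],[0,0,0],[0,0,0],[0,0,0]], dp=[[-0.04,0,0],[-0.04,0,0],[-0.04,0,0],[-0.04,0,0]], jaw=[1,1,1,1])

```text
clock: 16.3
tool_pos: [0.4853, 0.0423, 0.013]
eef_rot: [0.998, 0.055, 0.003, -0.0]
contact_force: [10.4, 1.1, -5.8]
opening: 0.242
```

move_arm(turn=[[0,0,0],[0,0,0],[0,0,0],[0,0,0]], dp=[[-0.04,0,0],[-0.04,0,0],[-0.04,0,0],[-0.04,0,0]], jaw=[1,1,1,1])

```text
clock: 16.63
tool_pos: [0.4855, 0.0423, 0.0132]
eef_rot: [0.998, 0.055, 0.007, -0.0]
contact_force: [14.8, 1.3, -6.9]
opening: 0.246
```

Firm stop: x holds at 0.4855 while the force climbs 3.5 → 10.4 → 14.8 N. I'll confirm the tray's travel by picture, then relax.

```bash
python3 - <<'E'
from h import *
s,d=snap("wrist","10"); p=s["tool_pos"]; print(s["clock"],p,s["eef_rot"],s["contact_force"],s["moment"],s["opening"])
f=d["frame"];g=cv2.cvtColor(f,cv2.COLOR_BGR2GRAY)
for c in (275,290,350,365): 
    col=g[30:110,c].astype(int); k=np.argmin(np.diff(col)); print(c,k+30,col[k-2:k+4])
E
```

```text
16.6333 [0.4855 0.0423 0.0132] [ 0.9985  0.055   0.0071 -0.0002] [14.8178  1.2945 -6.9412] [ 0.3729 -2.5719  0.0374] 0.2464389960640997
275 67 [183 185 187  90  56  59]
290 67 [183 185 183  91  58  63]
350 68 [185 184 121  56  61  97]
365 68 [184 186 123  56  59  92]
```

View pics/wrist10.png

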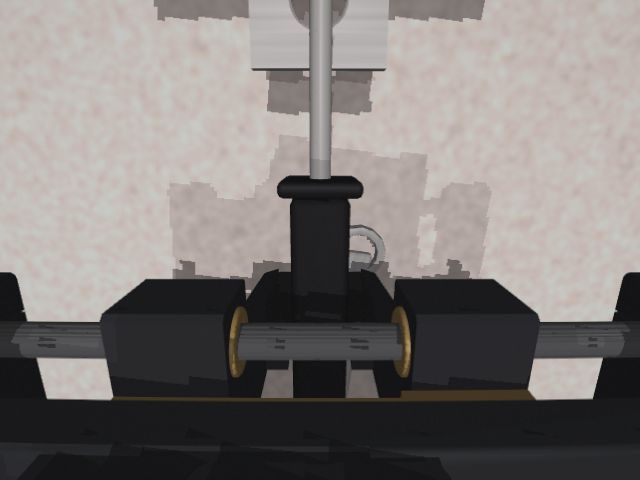

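move_arm(turn=[[0,0,0],[0,0,0],[0,0,0],[0,0,0],[0,0,0],[0,0,0]], dp=[[0.08,0,0],[0.08,0,0],[0.08,0,0],[0.08,0,0],[0.08,0,0],[0,0,0]], jaw=[1,1,1,1,1,1])

```text
clock: 17.18
tool_pos: [0.4858, 0.0422, 0.0125]
eef_rot: [0.998, 0.055, -0.002, 0.0]
contact_force: [-0.8, 0.1, -1.4]
opening: 0.243
```

```bash
python3 - <<'E'
from h import *
s,d=load("wrist10")
Q=onz(s,d,[[250,68],[387,68.8]],.045); m=Q.mean(0); print(Q,m,(m-[.6337,.0589,.045])@[-.994,-.11,0])
E
```

```text
[[0.5766 0.0808 0.045 ]
 [0.5825 0.0248 0.045 ]] [0.5796 0.0528 0.045 ] 0.05445478759484309
```

move_arm(turn=[[0,0,0],[0,0,0],[0,0,0],[0,0,0]], dp=[[0.08,0,0],[0.08,0,0],[0.08,0,0],[0,0,0]], jaw=[1,1,1,1])

```text
clock: 17.52
tool_pos: [0.4939, 0.0432, 0.0127]
eef_rot: [0.998, 0.055, 0.0, 0.0]
contact_force: [0.6, 0.5, -1.6]
opening: 0.246
```

The tray is about 54 mm out and the contact is relieved. I'll lift the prong straight out and check the tray.

move_arm(turn=[[0,0,0],[0,0,0],[0,0,0],[0,0,0],[0,0,0],[0,0,0],[0,0,0],[0,0,0],[0,0,0],[0,0,0]], dp=[[-0.08,0,0],[0,0,-0.1],[0,0,-0.2],[0,0,-0.3],[0,0,-0.4],[0,0,-0.5],[0,0,-0.8],[0,0,-0.8],[0,0,-0.6],[0,0,-0.4]], jaw=[1,1,1,1,1,1,1,1,1,1])

```text
clock: 18.35
tool_pos: [0.4924, 0.043, 0.1178]
eef_rot: [0.998, 0.055, 0.001, -0.0]
contact_force: [-0.0, 0.7, -0.6]
opening: 0.244
```

```bash
python3 - <<'E'
from h import *
s,d=snap("side","11"); p=s["tool_pos"]; print(s["clock"],p,s["eef_rot"],s["contact_force"],s["moment"],s["opening"])
yaw=2*np.arctan2(s["eef_rot"][1],s["eef_rot"][0]); x=np.array([np.cos(yaw),np.sin(yaw),0])
g=p-.002*x+[0,0,.0533]; tip=g+.116*x-[0,0,.038]; print("tip",tip,proj(s,d,tip),"bend",proj(s,d,g+.122*x),"back",proj(s,d,g-.05*x))
a=d["frame"][130:240,290:430]; cv2.imwrite("pics/c18.png",cv2.resize(a,None,fx=5.5,fy=5.5,interpolation=cv2.INTER_CUBIC))
snap("wrist","11")
E
```

```text
18.35 [0.4924 0.043  0.1178] [ 0.9985  0.0549  0.0015 -0.0002] [-0.0028  0.6789 -0.6167] [ 0.0878  0.0914 -0.0113] 0.2440442731300398
tip [0.6057 0.0555 0.1331] [[369.0633 188.8894]] bend [[371.786 173.955]] back [[316.7891 191.0847]]
```

View pics/c18.png

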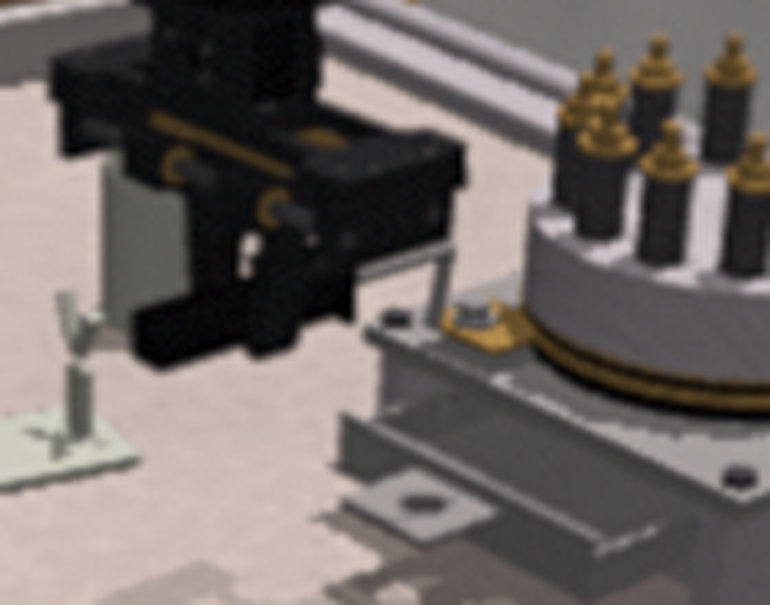

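View pics/wrist11.png

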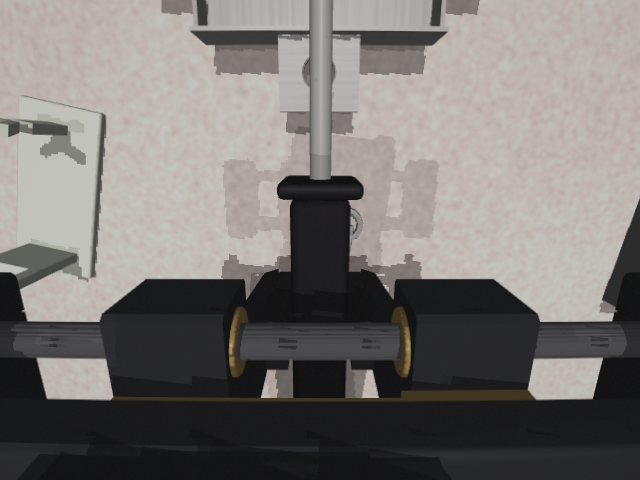

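The prong is free and the hook hasn't slipped in the grip (tip (369.5,189.1) against predicted (369.1,188.9)). The tray stays out. Now back over the rest.

move_arm(turn=[[0,0,0.007],[0,0,0.007],[0,0,0.007],[0,0,0.007],[0,0,0.0075],[0,0,0],[0,0,0],[0,0,0],[0,0,0],[0,0,0]], dp=[[0,-0.2,-0.2],[0,-0.5,0],[0,-0.8,0],[0,-0.9,0],[0,-0.9,0],[-0.2,-0.9,0],[-0.2,-0.9,0],[-0.2,-0.9,0],[-0.2,-0.8,0],[-0.2,-0.6,0]], jaw=[1,1,1,1,1,1,1,1,1,1])

```text
clock: 19.28
tool_pos: [0.4777, 0.2323, 0.1198]
eef_rot: [0.998, -0.055, -0.0, -0.0]
contact_force: [-0.2, -0.6, -1.4]
opening: 0.245
```

move_arm(turn=[[0,0,0],[0,0,0],[0,0,0],[0,0,0],[0,0,0]], dp=[[-0.1,-0.6,0],[-0.1,-0.5,0],[-0.1,-0.3,0],[0,0,0],[0,0,0]], jaw=[1,1,1,1,1])

```text
clock: 19.7
tool_pos: [0.4748, 0.2652, 0.1201]
eef_rot: [0.998, -0.056, -0.0, 0.0]
contact_force: [0.3, -0.3, -1.0]
opening: 0.243
```

```bash
cat > tgt.py <<'E'
from h import *
from plant import r
s=r.get_state(); S=pickle.load(open("seat.pkl","rb"))
A=R.from_quat(s["eef_rot"]); B=R.from_quat(S["eef_rot"])
print(s["clock"],s["tool_pos"],"dpos tool units",A.inv().apply(S["tool_pos"]-s["tool_pos"])/.025,"turn units",(A.inv()*B).as_rotvec()/2/np.pi, s["contact_force"],s["opening"])
E
python3 tgt.py
```

```text
19.7 [0.4748 0.2652 0.1201] dpos tool units [ 0.0202 -0.4845  4.3338] turn units [0.0001 0.0001 0.0001] [ 0.2781 -0.2835 -1.0468] 0.2433149398057782
```

move_arm(turn=[[0,0,0],[0,0,0],[0,0,0],[0,0,0],[0,0,0],[0,0,0],[0,0,0]], dp=[[0.02,-0.24,0.2],[0,-0.24,0.4],[0,0,0.6],[0,0,0.6],[0,0,0.5],[0,0,0.3],[0,0,0]], jaw=[1,1,1,1,1,1,1])

```text
clock: 20.28
tool_pos: [0.4758, 0.2768, 0.0532]
eef_rot: [0.998, -0.057, -0.001, 0.001]
contact_force: [0.2, -0.0, -1.2]
opening: 0.244
```

```bash
python3 tgt.py; python3 - <<'E'
from h import *
s,d=snap("wrist","12")
s,d=snap("side","12")
a=cv2.convertScaleAbs(d["frame"][130:215,240:350],alpha=1.6,beta=10); cv2.imwrite("pics/c19.png",cv2.resize(a,None,fx=7,fy=7,interpolation=cv2.INTER_CUBIC))
E
```

```text
20.2833 [0.4758 0.2768 0.0532] dpos tool units [ 0.0366 -0.0192  1.6591] turn units [ 0.0004  0.0005 -0.    ] [ 0.203  -0.007  -1.1766] 0.2436729622545756
```

View pics/c19.png

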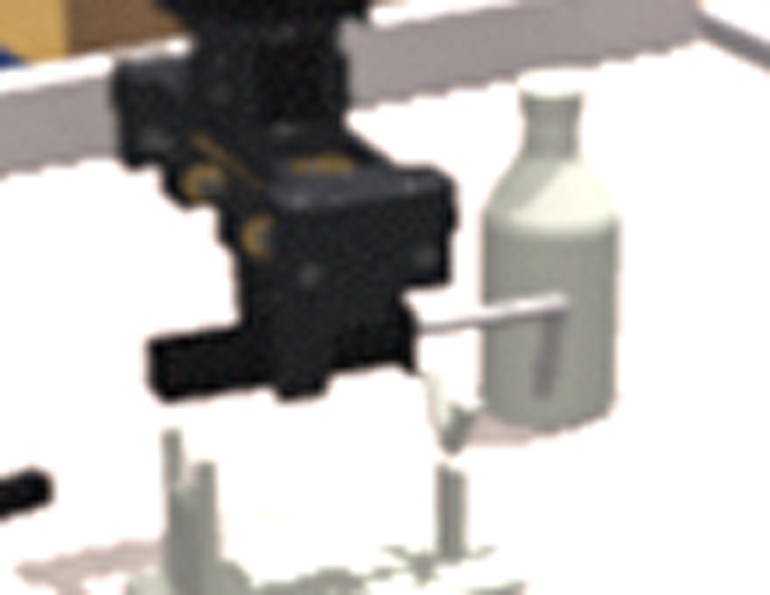

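View pics/wrist12.png

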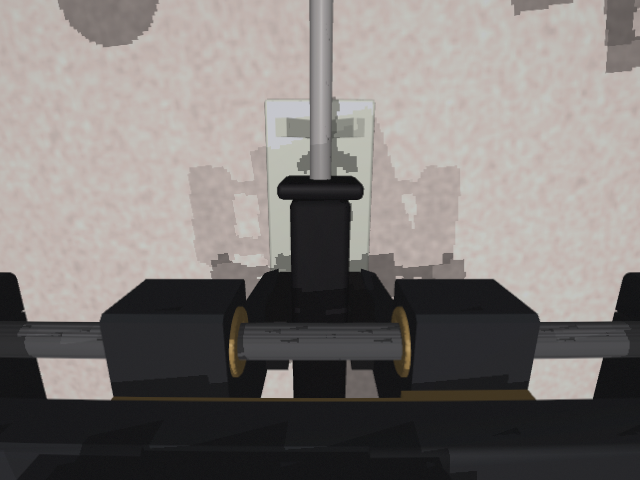

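The hook is aligned over the U notch and the V. Lowering.

move_arm(turn=[[0,0,0],[0,0,0],[0,0,0],[0,0,0],[0,0,0],[0,0,0],[0,0,0]], dp=[[0.02,-0.01,0.3],[0,0,0.4],[0,0,0.4],[0,0,0.3],[0,0,0.15],[0,0,0.05],[0,0,0]], jaw=[1,1,1,1,1,1,1])

```text
clock: 20.97
tool_pos: [0.4772, 0.2776, 0.0147]
eef_rot: [0.998, -0.057, -0.0, 0.0]
contact_force: [0.3, 0.2, -0.9]
opening: 0.241
```

```bash
python3 tgt.py
```

```text
20.9667 [0.4772 0.2776 0.0147] dpos tool units [-0.0194  0.0218  0.1211] turn units [0.0001 0.0001 0.    ] [ 0.3411  0.1745 -0.8846] 0.24058376618407135
```

move_arm(turn=[[0,0,0],[0,0,0],[0,0,0],[0,0,0]], dp=[[-0.02,0.02,0.06],[0,0,0.05],[0,0,0.02],[0,0,0]], jaw=[1,1,1,1])

```text
clock: 21.3
tool_pos: [0.477, 0.2772, 0.0122]
eef_rot: [0.998, -0.057, 0.0, -0.0]
contact_force: [0.7, 0.6, -0.3]
opening: 0.247
```

```bash
python3 tgt.py
```

```text
21.3 [0.477  0.2772 0.0122] dpos tool units [-0.0122  0.0059  0.0175] turn units [0. 0. 0.] [ 0.6632  0.565  -0.2774] 0.24718265772290937
```

move_arm(turn=[[0,0,0],[0,0,0],[0,0,0],[0,0,0],[0,0,0],[0,0,0],[0,0,0],[0,0,0],[0,0,0],[0,0,0]], dp=[[0,0,0.03],[0,0,0],[0,0,0],[0,0,0],[0,0,0],[0,0,0],[0,0,0],[0,0,0],[0,0,0],[0,0,0]], jaw=[1,1,0.4,0.3,0.2,0,-0.2,-0.2,-0.2,-0.2])

```text
clock: 22.13
tool_pos: [0.4768, 0.2773, 0.0112]
eef_rot: [0.998, -0.056, 0.0, 0.0]
contact_force: [-0.6, -0.0, 0.6]
opening: 0.601
```

move_arm(turn=[[0,0,0],[0,0,0],[0,0,0],[0,0,0],[0,0,0],[0,0,0],[0,0,0],[0,0,0],[0,0,0],[0,0,0]], dp=[[0,0,-0.1],[0,0,-0.3],[0,0,-0.5],[0,0,-0.8],[0,0,-0.9],[0,0,-0.9],[0,0,-0.9],[0,0,-0.8],[0,0,-0.5],[0,0,-0.2]], jaw=[-0.2,-0.2,-0.2,-0.2,-0.2,-0.2,-0.2,-0.2,-0.2,-0.2])

```text
clock: 22.97
tool_pos: [0.478, 0.2778, 0.1614]
eef_rot: [0.998, -0.057, 0.002, -0.001]
contact_force: [1.2, 0.7, 0.3]
opening: 0.599
```

```bash
python3 tgt.py; python3 - <<'E'
from h import *
s,d=snap("wrist","13"); g=cv2.cvtColor(d["frame"],cv2.COLOR_BGR2GRAY)
cv2.imwrite("pics/wrist13.png",d["frame"])
s1,d1=load("side0");s,d=snap("side","13")
a=d1["frame"][160:240,240:350];b=d["frame"][160:240,240:350]
cv2.imwrite("pics/c20.png",cv2.resize(np.vstack([a,b]),None,fx=3.6,fy=3.6,interpolation=cv2.INTER_CUBIC))
E
```

```text
22.9667 [0.478  0.2778 0.1614] dpos tool units [-0.0695  0.0483  5.9863] turn units [-0.0004 -0.0005  0.    ] [1.2007 0.7092 0.321 ] 0.5991264906856247
```

View pics/wrist13.png

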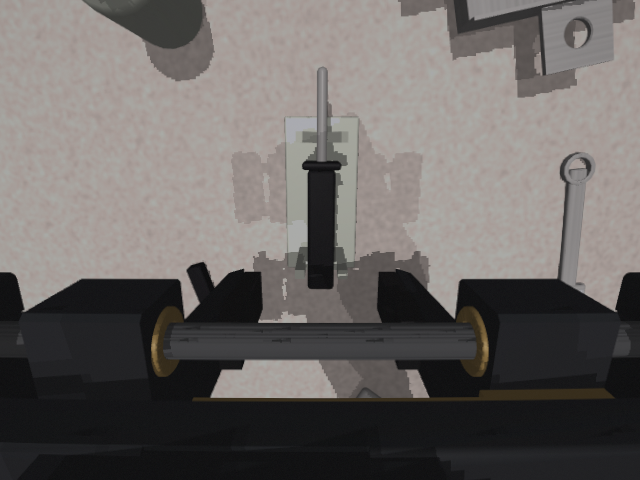

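View pics/c20.png

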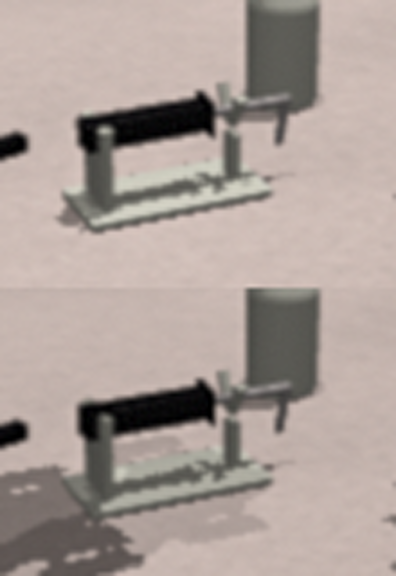

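View pics/side13.png

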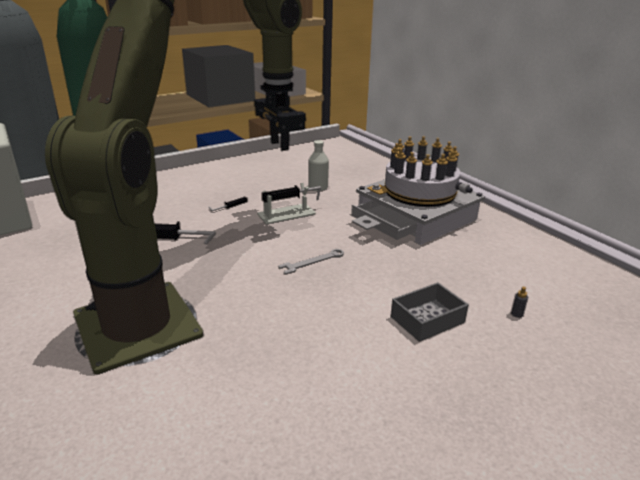

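The hook lies in the rest as in the first picture. The tray is out, and spanner, box, bottle and spring are where they were. I'll do a last numeric check, then hand in.

```bash
python3 - <<'E'
from h import *
s,d=snap("wrist","14"); g=cv2.cvtColor(d["frame"],cv2.COLOR_BGR2GRAY)
c=[[ (np.where(g[y,300:345]<45)[0]+300).mean(), y] for y in range(182,255)]
P=onz(s,d,c,0.077); vx,vy,x0,y0=cv2.fitLine(P[:,:2].astype(np.float32),cv2.DIST_L2,0,.01,.01).ravel(); print("yaw",np.arctan(vy/vx),"y at .4745",y0+(.4745-x0)*vy/vx,"(before -0.116, 0.2768)")
print("rod end",onz(s,d,[[321.5,67]],.067),"(before .5968 .2627) hole",onz(s,d,[[578,33]],.045))
a=load("side0")[1]["frame"];b=load("side13")[1]["frame"]
for n,(y0,y1,x0,x1) in dict(spanner=(244,276,274,350),box=(280,340,385,472),spring=(282,322,508,532),bottle=(138,180,304,332)).items():
    t=a[y0:y1,x0:x1]; m=cv2.matchTemplate(b[y0-12:y1+12,x0-12:x1+12],t,cv2.TM_CCOEFF_NORMED); print(n,cv2.minMaxLoc(m)[1],np.array(cv2.minMaxLoc(m)[3])-12)
from plant import r
st=r.get_state(); print(st["clock"],abs(st["qd"]).max(),st["contact_force"])
r.finish_job()
E
```

```text
yaw -0.11370279 y at .4745 0.27701166 (before -0.116, 0.2768)
rod end [[0.5964 0.2625 0.067 ]] (before .5968 .2627) hole [[0.6044 0.0572 0.045 ]]
spanner 0.4524974822998047 [-7 -5]
box 0.9998656511306763 [0 0]
spring 0.9998774528503418 [0 0]
bottle 0.999785840511322 [0 0]
23.1167 0.022839461222305183 [ 0.1241  0.1036 -0.0026]
the job is handed in; nothing more can be done
```

```bash
python3 - <<'E'
from h import *
s,d=load("wrist13"); print(onz(s,d,[[578,167]],.005), "before (.494,.022)")
E
```

```text
[[0.4931 0.0208 0.005 ]] before (.494,.022)
```

I took the middle-sized hook (the one in the rest) and drew the tray out past its catch at about 9 N. It came up firmly against the stop, where the wrist force rose from 3.5 to 14.8 N with no further movement. I then unhooked, laid the hook back in its rest and handed the job in at 23.1 s.

**Last checks:**
- **Tray:** the finger hole now measures about 56 mm from its start; the tab's front edge gave 54 mm while I was pulling. Both are well over the 45 mm needed.
- **Hook:** it is back within about 1 mm and 0.003 rad of where it lay.
- **Bystanders:** box, bottle and spare spring match the first picture exactly. The spanner's picture match failed (score 0.45), I think because the arm's shadow lay differently. Its ring measures within about 2 mm of its first position.
- **Robot:** it is clear of everything, with force readings near zero.

**What disagreed or went wrong:** the real fingertips sit about 35 mm short of the reported TCP. Because of that, my first two attempts to grasp the hook closed above the handle. The side view showed the cause; neither attempt moved the hook, and I then gripped about 36 mm lower than reported.

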